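# Roll a snap-in cover strip home

### The job

Take the orange-handled hand roller out of its holder and roll it along the blue snap-in strip, from one end to the other, with firm pressure (about 15 to 20 N, never more than 40 N), until all eight links are pressed fully home in their channel. The strip's bed is neither flat nor level, so go by the force; press only with the roller, then hang the roller back in its holder, upright, and let go. Leave the jar, the tape measure and the carton where they are.

Things in the scene. Friction and masses are not known exactly. Their poses are not given: they have to be found in the camera images.
- roller_grip (a point): Centre of the grip zone of the hand roller: upright orange handle, 24 mm (x) by 26 mm (y) in section, parallel sides, reaching from 53 mm below this point to 25 mm above it. Axes as the roller's: z up along the handle, x along the wheel's axle, y the direction in which it rolls. The wheel's lowest point is 105 mm straight below this point. Roller 0.28 kg.
- roller: The whole hand roller, loose. Origin: the lowest point of its wheel (on the handle's axis). Rubber wheel 40 mm diameter, 24 mm wide, axle 20 mm above the origin, between two fork arms (34 mm over their outsides). A steel crown plate 64 mm (x) by 66 mm (y), 46 to 52 mm above the origin, hangs on the holder's rim; handle from 52 to 130 mm above the origin.
- wheel (a joint): Turn of the roller's wheel about its axle (rad); turns freely without limit, 20 mm radius.
- holder: Fixed dark steel roller holder: an open-topped upright pocket, outside 54 mm (x) by 60 mm (y), rim 56 mm above the work surface, walls 5 mm, so the mouth is 44 mm (x) by 50 mm (y); foot plate 110 by 120 mm, 6 mm thick. Origin: centre of its underside. The roller hangs in it wheel down, its crown on the rim, its axes parallel to the holder's (either way round), its origin 10 mm above the holder's origin.
- holder_mouth (a point): Centre of the holder's mouth, at the height of the rim; axes as the holder's. When the roller hangs home, point roller_grip is 59 mm straight above it.
- panel: Fixed workpiece: white wall-panel offcut 120 (x) by 250 (y) by 18 mm on wooden packing, top 30 to 52 mm above the work surface. Origin under its centre; y along the strip. The packing is not measured: the panel lies up to 5 mm above or below nominal and tilts along the strip by up to 0.025 rad; the channel on it sags some 6 mm in the middle. So the seats' true height is up to 10 mm off and changes along the strip. It is firm.
- strip_mid (a point): Middle of the strip, at the height of the tops of the seated links as they would be on a panel at nominal height and level; the true height is up to 10 mm off and must be felt. y along the strip.
- strip_a (a point): End of the strip at link0 (the -y end), mid-width, at the nominal (not the true) height of the seated tops. The strip is 192 mm long from here to strip_b, 20 mm wide.
- strip_b (a point): End of the strip at link7 (the +y end), mid-width, at the nominal (not the true) height of the seated tops.
- link0 (a joint): How far link 0 of the blue strip (counted from strip_a; 20 x 23 mm, its middle 12 mm from strip_a) is pressed in (m): 0 = 6 mm proud, 0.006 = fully home, its top then 2 mm above the channel's aluminium lips. A stiff snap fit: it stays where it is left, and moves down when pressed with more than about 7 to 9 N.
- link1 (a joint): How far link 1 of the blue strip (counted from strip_a; 20 x 23 mm, its middle 36 mm from strip_a) is pressed in (m): 0 = 6 mm proud, 0.006 = fully home, its top then 2 mm above the channel's aluminium lips. A stiff snap fit: it stays where it is left, and moves down when pressed with more than about 7 to 9 N.
- link2 (a joint): How far link 2 of the blue strip (counted from strip_a; 20 x 23 mm, its middle 60 mm from strip_a) is pressed in (m): 0 = 6 mm proud, 0.006 = fully home, its top then 2 mm above the channel's aluminium lips. A stiff snap fit: it stays where it is left, and moves down when pressed with more than about 7 to 9 N.
- link3 (a joint): How far link 3 of the blue strip (counted from strip_a; 20 x 23 mm, its middle 84 mm from strip_a) is pressed in (m): 0 = 6 mm proud, 0.006 = fully home, its top then 2 mm above the channel's aluminium lips. A stiff snap fit: it stays where it is left, and moves down when pressed with more than about 7 to 9 N.
- link4 (a joint): How far link 4 of the blue strip (counted from strip_a; 20 x 23 mm, its middle 108 mm from strip_a) is pressed in (m): 0 = 6 mm proud, 0.006 = fully home, its top then 2 mm above the channel's aluminium lips. A stiff snap fit: it stays where it is left, and moves down when pressed with more than about 7 to 9 N.
- link5 (a joint): How far link 5 of the blue strip (counted from strip_a; 20 x 23 mm, its middle 132 mm from strip_a) is pressed in (m): 0 = 6 mm proud, 0.006 = fully home, its top then 2 mm above the channel's aluminium lips. A stiff snap fit: it stays where it is left, and moves down when pressed with more than about 7 to 9 N.
- link6 (a joint): How far link 6 of the blue strip (counted from strip_a; 20 x 23 mm, its middle 156 mm from strip_a) is pressed in (m): 0 = 6 mm proud, 0.006 = fully home, its top then 2 mm above the channel's aluminium lips. A stiff snap fit: it stays where it is left, and moves down when pressed with more than about 7 to 9 N.
- link7 (a joint): How far link 7 of the blue strip (counted from strip_a; 20 x 23 mm, its middle 180 mm from strip_a) is pressed in (m): 0 = 6 mm proud, 0.006 = fully home, its top then 2 mm above the channel's aluminium lips. A stiff snap fit: it stays where it is left, and moves down when pressed with more than about 7 to 9 N.
- jar: Bystander: glass jar with black lid, 64 mm diameter, 75 mm high. Origin at the centre of its underside.
- tape: Bystander: yellow tape measure, 62 x 40 x 58 mm high. Origin at the centre of its underside.
- carton: Bystander: small carton, 70 x 90 x 70 mm high. Origin at the centre of its underside.
Not all that is in view belongs to the job. Of the things that look like the holder, take the one that is nearest to the robot's base at the start.

How it is judged:
On the way, in this order (a step that is already met when the one before it is completed fails the run):
1. the roller is lifted clear of its holder (z of roller_grip in the frame of holder above 0.165 m and contact force between roller and holder below 0.1 N), for 0.1 s.
2. the wheel rolls on the strip under pressure (over 3 N, turning faster than 0.2 rad/s) (contact force between roller and panel above 3 N and (velocity of joint wheel above 0.2 rad/s or velocity of joint wheel below -0.2 rad/s)), for 0.1 s.
3. all eight links are pressed home (within 1.5 mm) (value of joint each of link0, link1, link2, link3, link4, link5, link6, link7 above 0.0045 m), for 0.2 s.
At the end, for the whole second after the job is handed in: All eight links are within 1.5 mm of fully home (joint values above 4.5 mm of 6 mm); the roller hangs upright in its holder, crown on the rim (handle within 15 mm of the mouth's centre line, tilt under 0.08 rad, origin less than 14 mm above the holder's), released and at rest (all of step 3 and horizontal distance between roller_grip and holder_mouth below 0.015 m and z of roller in the frame of holder below 0.014 m and angle between roller's own z axis and vertical below 0.08 rad and linear speed of roller below 0.02 m/s); the robot touches nothing.
It fails at once if the roller presses on the panel or strip with more than 40 N (contact force between roller and panel above 40 N).
It fails at once if the fingers or the arm press on the panel or strip (over 2 N) (contact force between any of the fingers, the arm and panel above 2 N).
It fails at once if the jar is pushed more than 20 mm (distance of jar from where it was at the start of the episode above 0.02 m).
It fails at once if the tape measure is pushed more than 20 mm (distance of tape from where it was at the start of the episode above 0.02 m).
It fails at once if the carton is pushed more than 20 mm (distance of carton from where it was at the start of the episode above 0.02 m).
It also fails if it takes over 72 s, if anything falls off the work surface, if the arm or the gripper's body presses on something with over 40 N, if the wrist force passes 120 N, or if a joint passes its speed limit or range.

### The arm

A 6-joint arm with a two-finger parallel gripper is mounted at the origin on the work surface. World frame = base frame: x ahead of the robot, y to its left, z up, the work surface at z = 0. Lengths are in m, angles in rad, forces in N, time in s.
With the tool pointing down it reaches from about 0.35 to 0.95 m from the base axis. Payload 17.4 kg.
Tool frame: the origin (TCP) lies midway between the tips of the shut fingers; the grasp point (between the pads) lies 19 mm behind it; z points along the fingers, x is the direction in which the jaws open and shut, and the axes are right-handed (so a half turn about z gives the same grasp; the last joint's range is limited). The gripper opens to 93 mm and grips with 3 to 60 N. Pads are 15 mm wide; open, the fingers measure 128 mm over their backs; the gripper's body (75 mm by 188 mm) begins 65 mm behind the grasp point.
Start: joints at [-1.216, 0.116, 1.442, -0, 1.584, -0.038], TCP at [0.258, -0.624, 0.219] pointing down, gripper open.
Joint ranges: [-2.83, 2.83], [-0.83, 2.19], [0.07, 2.5], [-1.14, 4.28], [0.01, 3], [-2.97, 2.97]. Speed limits (rad/s): [1.89, 1.89, 2.22, 3.14, 3.14, 3.14].

### API

Orientations are given as a unit quaternion [x, y, z, w].
In Python, from station import robot gives the robot as it stands.
- The arm moves only by the tool apply_moves, never from a script. Its argument "steps" is one flat list of numbers, 5 for each row, row after row: the opening in per cent of the stroke, from 0 (shut) to 100 (fully open), then the shift along the tool's x, y, z in mm, then the turn about the tool's z in degrees. A call has 1 to 8 rows; each row is the pose to reach, as a shift and turn from the pose commanded when the call began, along the tool's axes at that moment; what a row does not reach only later rows make up. A row lasts 1/12 s, in which the tool goes at most 41.7 mm and 7.16 degrees, less where a joint would pass 70% of its speed; a pose out of reach is approached as far as the arm can. A call with a gripper value outside its range is refused whole. The fingers move at their own pace and stop on an object; "grip_force" is the grip in N (left out, the last holds). Time passes only in rows, so rows that repeat a pose let the fingers close. It gives the time, the measured TCP pose, the force and the opening at its end, in the units of the state.
- robot.observe(): the state, without advancing time (a new reading comes with each control period).
- robot.capture(name): name is "scene" or "top" or "wrist"; returns the picture (400x640x3 uint8, blue, green, red); there is no depth.
- robot.camera_info(name): a dict with "camera_matrix" (3x3 intrinsics, pixels), "camera_from_world" (4x4, takes a point from world to camera coordinates); the wrist camera has in their place "T_tool_cam" (4x4, takes a point from camera to tool coordinates, whose origin is the TCP and whose axes are the tool frame's). Camera axes: x right, y up, looking along -z (the intrinsics and any distortion apply to the point x, -y, -z); pixel columns grow to the right and rows downward; lengths in m; the calibration is good to about 2 mm. The wrist camera is an equidistant fisheye: a pixel r from the principal point sees the ray r / f radians off the axis. A picture is of the moment at which its call begins: read the wrist's pose just before it. camera_info takes no time and is no camera call.
- robot.job_done(): hands the job in, once; it reports no verdict.
The state is a dict: "clock": time; "joints": joint angles; "qvel": joint speeds; "joint_efforts": joint torques, N m; "tcp_pos": TCP position; "tcp_rot": TCP orientation; "contact_force": force on the tool from outside, world axes, zero at the start; "moment": the same for the moment, N m; "width": finger opening in m.
Only numpy, scipy, OpenCV 4.12 (cv2) and the standard library are available. Lean on these libraries where they do the work, as an engineer would, in place of code of your own. Each camera call takes 0.05 s, during which the arm holds its last target.

## Working session

There is one attempt and no reset: what is moved stays moved. The work goes in short steps, Python scripts to look and compute and a tool call to move; the robot and the scene stay as the last step left them, time stands still between calls to the robot, and variables do not carry over. Pictures are saved under pics/ and viewed, and the job is handed in when it is done.

Besides the shell and the picture viewer there is one more tool, called after "Emit:" by a JSON object that holds its "method" and its "body", one argument or row to a line. apply_moves: Moves the arm, as the interface text tells. Its arguments: {"type":"object","properties":{"steps":{"type":"array"},"grip_force":{"type":"number"}},"required":["steps"]}

```bash
mkdir -p pics; ls; python3 - <<'E'
from station import robot
import cv2
print(robot.observe())
for n in ["scene","top","wrist"]:
    print(n,robot.camera_info(n))
    cv2.imwrite(f"pics/{n}0.png",robot.capture(n))
E
```

```text
pics
{'clock': 0.0, 'joints': array([-1.21578131e+00,  1.16460479e-01,  1.44232539e+00, -2.64602355e-05,
        1.58404099e+00, -3.78183958e-02]), 'qvel': array([-0.00032449, -0.00111747, -0.00163102,  0.00042676,  0.00263781,
       -0.0003735 ]), 'joint_efforts': array([-7.47522245e-04, -7.21253085e+01, -6.22619319e+01,  7.79650477e-02,
        2.36613338e-02, -1.21812504e-04]), 'tcp_pos': array([ 0.25828357, -0.62336755,  0.21788506]), 'tcp_rot': array([ 8.31506676e-01, -5.55514417e-01, -5.07556294e-04, -3.51250811e-04]), 'contact_force': array([ 0.4875342 , -0.69493364,  0.02784835]), 'moment': array([ 0.03972951,  0.04367895, -0.01500988]), 'width': 0.09286966916638684}
scene {'camera_matrix': array([[467.61854092,   0.        , 325.09421084],
       [  0.        , 467.61854092, 199.52763977],
       [  0.        ,   0.        ,   1.        ]]), 'camera_from_world': array([[-0.07741443,  0.9969955 , -0.00264055,  0.08653231],
       [-0.72781231, -0.05470247,  0.68359116,  0.40688543],
       [ 0.68139287,  0.05484164,  0.72986036, -1.53906552],
       [ 0.        ,  0.        
[... 405 characters left out ...]
 [-1.17720336e-01,  1.30634747e-03,  9.93045928e-01,
        -9.62203400e-01],
       [ 0.00000000e+00,  0.00000000e+00,  0.00000000e+00,
         1.00000000e+00]])}
wrist {'camera_matrix': array([[309.70691629,   0.        , 317.57985718],
       [  0.        , 309.70691629, 202.44412203],
       [  0.        ,   0.        ,   1.        ]]), 'T_tool_cam': array([[ 9.99999998e-01, -2.88807823e-05,  5.96295630e-05,
        -1.26547917e-04],
       [-9.93305669e-06, -9.55173625e-01, -2.96046189e-01,
        -8.32398071e-02],
       [ 6.55066314e-05,  2.96046187e-01, -9.55173623e-01,
        -1.66267530e-01],
       [ 0.00000000e+00,  0.00000000e+00,  0.00000000e+00,
         1.00000000e+00]])}
```

View pics/scene0.png

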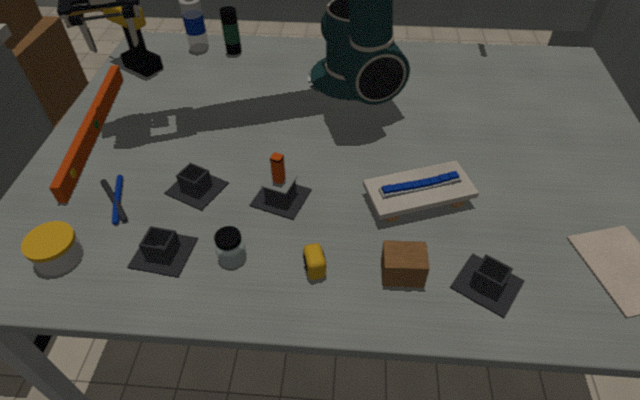

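View pics/top0.png

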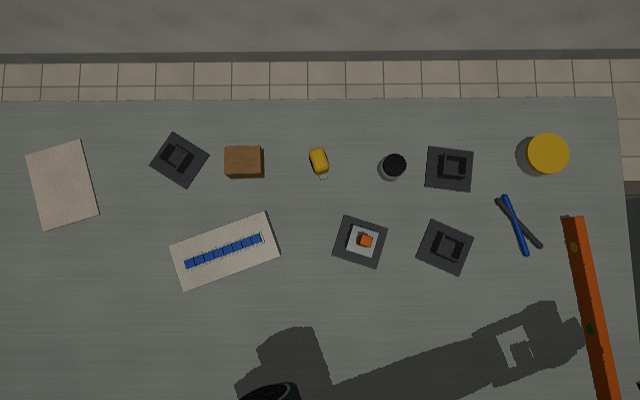

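View pics/wrist0.png

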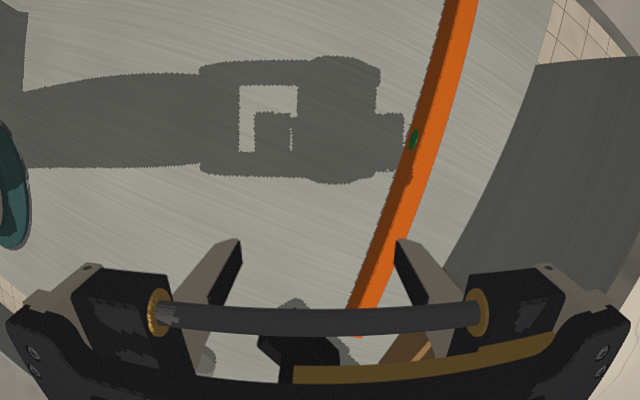

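The top view shows the roller (orange handle at about (365,240), white crown) in the dark holder at (360,241), which is the holder-like object nearest the base. The blue strip runs from (185,265) to (262,237) on the white panel. The carton is at (244,161), the tape measure at (319,161) and the jar at (394,166). I'll measure these next.

```bash
cat > h.py <<'E'
import numpy as np, cv2
from station import robot
from scipy.spatial.transform import Rotation as R
def ray(name,uv,T=None):
    ci=robot.camera_info(name);K=ci["camera_matrix"]
    u=(np.asarray(uv,float)-K[:2,2])/[K[0,0],K[1,1]]
    u=np.atleast_2d(u)
    if name=="wrist":
        r=np.linalg.norm(u,axis=1,keepdims=True);s=np.where(r>1e-9,np.sin(r)/np.maximum(r,1e-9),1)
        d=np.c_[u[:,:1]*s,-u[:,1:]*s,-np.cos(r)]
        M=T@ci["T_tool_cam"]
    else:
        d=np.c_[u[:,0],-u[:,1],-np.ones(len(u))]
        M=np.linalg.inv(ci["camera_from_world"])
    return M[:3,3],d@M[:3,:3].T
def plane(name,uv,z,T=None):
    o,d=ray(name,uv,T); return o+d*((z-o[2])/d[:,2])[:,None]
def tool(s=None):
    s=s or robot.observe();T=np.eye(4);T[:3,:3]=R.from_quat(s["tcp_rot"]).as_matrix();T[:3,3]=s["tcp_pos"];return T
def rect(mask,minA=30):
    cs,_=cv2.findContours(mask,cv2.RETR_EXTERNAL,cv2.CHAIN_APPROX_NONE)
    return [c for c in cs if cv2.contourArea(c)>minA]
def fit(P):
    P=np.asarray(P,np.float32)[:,:2]*1000
    (c,s,a)=cv2.minAreaRect(P);return c,s,a
E
python3 - <<'E'
from h import *
im=cv2.imread("pics/top0.png");hsv=cv2.cvtColor(im,cv2.COLOR_BGR2HSV)
def rep(n,m,z,minA=30):
    for c in rect(m,minA):
        print(n,c.reshape(-1,2).mean(0).round(),[np.round(v,1) for v in fit(plane("top",c.reshape(-1,2),z))])
rep("blue",cv2.inRange(hsv,(100,120,60),(125,255,255)),.05)
rep("orange",cv2.inRange(hsv,(3,150,120),(12,255,255)),.14)
w=cv2.inRange(hsv,(0,0,120),(180,60,255)); cv2.imwrite("pics/w.png",w)
d=cv2.inRange(im,(0,0,0),(75,75,75));cv2.imwrite("pics/d.png",d)
rep("dark",d,.006,300)
x=cv2.resize(im[120:310,150:500],None,fx=2.2,fy=2.2,interpolation=cv2.INTER_CUBIC);cv2.imwrite("pics/topz.png",x)
print(hsv[241,350],hsv[225,340],hsv[250,360],hsv[250,330],hsv[280,200])
E
```

```text
blue [221. 251.] [array([543.9, 186.5]), array([ 20. , 193.5]), np.float64(20.0)]
blue [516. 225.] [array([ 602.5, -534.4]), array([159.8,  16.2]), np.float64(17.6)]
orange [366. 240.] [array([ 564.8, -153.4]), array([23.1, 20.8]), np.float64(73.6)]
orange [598. 312.] [array([ 419.2, -655.2]), array([393.2,  19.7]), np.float64(6.9)]
dark [444. 247.] [array([ 548.5, -369.5]), array([121.6, 110.8]), np.float64(65.6)]
dark [463. 347.] [array([ 405.9, -300.5]), array([921. , 451.2]), np.float64(89.6)]
dark [359. 241.] [array([ 565.2, -153.5]), array([120.6, 109.6]), np.float64(71.9)]
dark [635. 257.] [array([ 516.6, -844.7]), array([ 38.9, 404.7]), np.float64(84.2)]
dark [389. 169.] [array([ 759.3, -241.1]), array([62.7, 79.2]), np.float64(43.6)]
dark [449. 169.] [array([ 751.7, -390.1]), array([121. , 111.5]), np.float64(82.3)]
dark [527. 158.] [array([ 780.3, -596.7]), array([105.5,  60.3]), np.float64(13.8)]
dark [179. 160.] [array([781.2, 315.4]), array([121.5, 110.3]), np.float64(57.5)]
dark [318.  56.] [array([1060.2,  -56.3]), array([  37.4, 1730.6]), np.float64(0.1)]
[ 49  16 130] [42 19 68] [ 38  16 128] [ 40  15 102] [ 19  30 134]
```

View pics/topz.png

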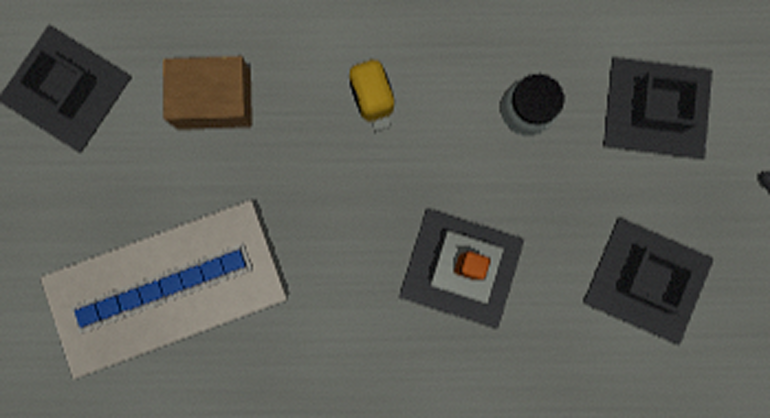

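```bash
cat >> h.py <<'E'
def go(x,y,z,yaw=None):
    "desired TCP world (mm), tool-x yaw deg -> tool shift mm, turn deg"
    s=robot.observe();T=tool(s)
    d=T[:3,:3].T@(np.array([x,y,z])-T[:3,3]*1000)
    yw=np.degrees(np.arctan2(T[1,0],T[0,0]));t=0 if yaw is None else -((yaw-yw+180)%360-180)
    print("t%.2f pos"%s["clock"],(T[:3,3]*1000).round(1),"yaw %.2f"%yw,"tilt",(T[:2,2]).round(4),"F",s["contact_force"].round(1),"w %.1f"%(s["width"]*1000))
    print("shift",d.round(1),"turn %.2f"%t)
E
python3 -c "
from h import *
go(565,-153.4,230,-108.1)"
```

```text
t0.15 pos [ 258.3 -623.5  218.1] yaw -67.49 tilt [-0.0003  0.0008] F [ 0.7  0.7 -0. ] w 92.7
shift [-316.9 -463.3  -11.6] turn 40.61
```

Emit:
{"method": "apply_moves", "body": {
  "steps": [60, -23, -33, -12, 6, 60, -46, -66, -12, 12, 60, -69, -100, -12, 18, 60, -92, -133, -12, 24, 60, -114, -167, -12, 30, 60, -137, -200, -12, 36, 60, -160, -233, -12, 40.6, 60, -183, -267, -12, 40.6]
}}

```text
clock: 0.82
tcp_pos: [0.4355, -0.3505, 0.2306]
tcp_rot: [-0.585, 0.811, -0.0, -0.0]
contact_force: [0.5, -0.3, -0.2]
width: 0.0558
```

```bash
python3 -c "
from h import *
go(565,-153.4,230,-108.1)"
```

```text
t0.82 pos [ 435.5 -350.5  230.6] yaw -108.43 tilt [ 0. -0.] F [ 0.5 -0.3 -0.2] w 55.8
shift [-228.   -60.6    0.6] turn -0.33
```

Emit:
{"method": "apply_moves", "body": {
  "steps": [60, -40, -11, 0, 0, 60, -80, -21, 0, 0, 60, -120, -32, 0, 0, 60, -160, -42, 0, 0, 60, -200, -53, 0, 0, 60, -227, -60, 0, -0.3, 60, -228, -60.6, 0.6, -0.3]
}}

```text
clock: 1.4
tcp_pos: [0.5652, -0.1505, 0.2297]
tcp_rot: [-0.591, 0.807, 0.0, 0.0]
contact_force: [0.7, -0.0, -0.5]
width: 0.0559
```

```bash
python3 -c "
from h import *
go(565,-153.4,230,-108.1)
T=tool();np.save('T1.npy',T)
cv2.imwrite('pics/wr1.png',robot.capture('wrist'))"
```

```text
t1.40 pos [ 565.2 -150.5  229.7] yaw -107.56 tilt [-0.0001  0.0011] F [ 0.7 -0.  -0.5] w 55.9
shift [ 2.9 -0.7 -0.3] turn 0.54
```

View pics/wr1.png

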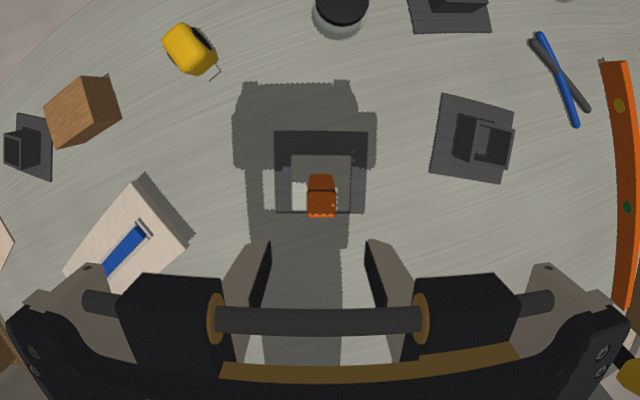

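```bash
python3 - <<'E'
from h import *
im=cv2.imread('pics/wr1.png')
cv2.imwrite('pics/wr1z.png',cv2.resize(im[110:250,220:410],None,fx=4,fy=4,interpolation=cv2.INTER_CUBIC))
T=np.load('T1.npy')
hsv=cv2.cvtColor(im,cv2.COLOR_BGR2HSV)
m=cv2.inRange(hsv,(3,150,60),(14,255,255))
for c in rect(m,200):
    print(c.reshape(-1,2).min(0),c.reshape(-1,2).max(0))
for r in range(172,220,3): print(r,hsv[r,321],hsv[r,310])
E
```

```text
[307 191] [335 216]
[308 174] [334 189]
[599  61] [639 310]
172 [38 12 85] [30 15 86]
175 [ 12 215 102] [ 11 179 100]
178 [ 13 210 102] [ 12 207 101]
181 [ 13 230 100] [ 12 218 102]
184 [ 11 199 101] [ 13 220 101]
187 [ 11 203 103] [ 13 223 102]
190 [ 11 150  46] [ 10 155  41]
193 [ 11 199 114] [ 13 220 108]
196 [ 13 227 111] [ 11 195 114]
199 [ 12 214 113] [ 11 214 112]
202 [ 12 218 111] [ 11 208 113]
205 [ 12 211 111] [ 12 216 111]
208 [ 11 201 114] [ 12 214 111]
211 [ 12 216 111] [ 12 209 111]
214 [ 12 216 168] [ 12 215 197]
217 [  9 132 133] [  9 134 139]
```

View pics/wr1z.png

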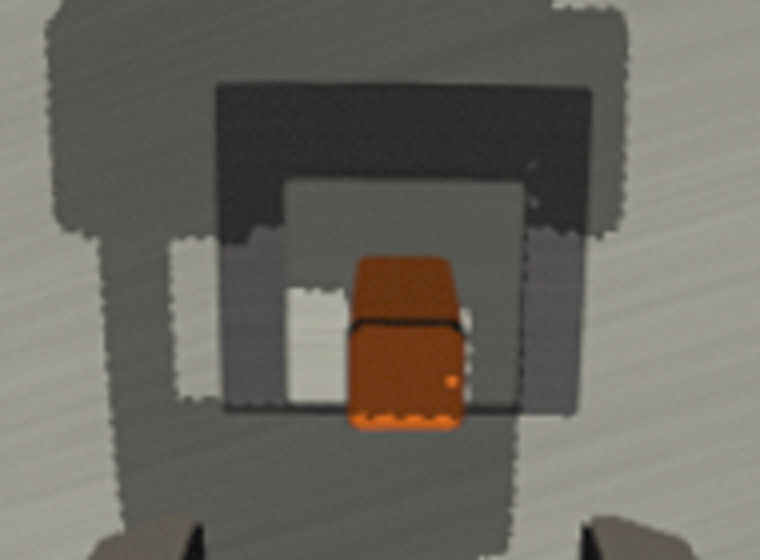

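```bash
python3 - <<'E'
from h import *
T=np.load('T1.npy')
y0=-17.56
H=plane('wrist',[[307.5,192],[335.5,192],[335.5,217],[307.5,217]],.140,T)[:,:2]*1000
print(H.round(1),H.mean(0))
F=plane('wrist',[[274.5,131.5],[367.5,132.5],[364.5,213],[276,212.5]],.006,T)[:,:2]*1000
print(F.round(1),F.mean(0)); e=F[1]-F[0];f=F[2]-F[3];g=F[3]-F[0];h=F[2]-F[1]
for v in(e,f,g,h):print(np.linalg.norm(v),np.degrees(np.arctan2(v[1],v[0])))
C=plane('wrist',[[291.3,154.8],[351,155]],.062,T)[:,:2]*1000
e=C[1]-C[0];print(C,np.linalg.norm(e),np.degrees(np.arctan2(e[1],e[0])))
ti=np.linalg.inv(T)
for P,z in((H,.14),(F,.006),(C,.062)):
    print((np.c_[P/1000,np.full(len(P),z),np.ones(len(P))]@ti.T)[:,:2]*1000)
# scene camera check handle
go(565,-153.4,230,-108.1)
E
```

```text
[[ 580.4 -145.7]
 [ 573.2 -168.6]
 [ 551.3 -162.1]
 [ 558.8 -138.6]] [ 565.9276711  -153.77800737]
[[ 634.8 -114.9]
 [ 598.4 -226.4]
 [ 496.1 -194. ]
 [ 532.6  -81. ]] [ 565.46904885 -154.07241518]
117.24915266531214 -108.08006829723797
118.75380750170581 -107.88739317169433
107.66721911939244 161.645452347035
107.27118910426368 162.4477564158429
[[ 606.19011512 -132.83805396]
 [ 586.45056332 -194.78542871]] 65.01636059045299 -107.67449718582193
[[ -8.99786739 -13.09660015]
 [ 15.0042226  -13.11274261]
 [ 15.40161625   9.67007007]
 [ -9.22076426   9.67190474]]
[[-54.64902722 -55.68929546]
 [ 62.59523786 -54.62549603]
 [ 62.61021392  52.64568234]
 [-56.14159492  51.9675672 ]]
[[-28.9846163  -33.81847854]
 [ 36.03158062 -33.68879988]]
t1.45 pos [ 564.3 -152.2  229.5] yaw -107.60 tilt [-0.0007  0.0005] F [ 0.5 -0.7 -0.7] w 55.9
shift [ 1.  -1.  -0.5] turn 0.50
```

Emit:
{"method": "apply_moves", "body": {
  "steps": [60, 1.2, -1.7, 35, 0.3, 60, 1.2, -1.7, 75, 0.3, 60, 1.2, -1.7, 110, 0.3, 60, 1.2, -1.7, 140, 0.3, 60, 1.2, -1.7, 154.5, 0.3, 60, 1.2, -1.7, 154.5, 0.3]
}}

```text
clock: 1.95
tcp_pos: [0.5628, -0.1563, 0.0722]
tcp_rot: [-0.587, 0.81, 0.002, -0.002]
contact_force: [-0.5, -0.1, -0.0]
width: 0.0557
```

```bash
python3 -c "
from h import *
go(565.6,-153.8,75,-107.9)
T=tool();np.save('T2.npy',T)
cv2.imwrite('pics/wr2.png',robot.capture('wrist'))"
```

```text
t1.95 pos [ 562.8 -156.3   72.2] yaw -108.14 tilt [-0.0048  0.0015] F [-0.5 -0.1 -0. ] w 55.7
shift [-3.3 -1.8 -2.8] turn -0.24
```

View pics/wr2.png

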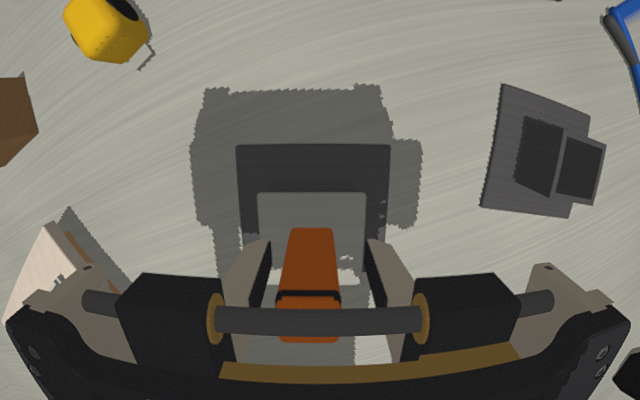

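Emit:
{"method": "apply_moves", "body": {
  "steps": [60, 0, 0, 0, 0, 60, 0, 0, 0, 0, 60, 0, 0, 0, 0]
}}

```text
clock: 2.25
tcp_pos: [0.5655, -0.1565, 0.0776]
tcp_rot: [-0.587, 0.81, -0.001, 0.001]
contact_force: [-0.1, -0.1, -1.0]
width: 0.056
```

```bash
python3 -c "
from h import *
go(565.6,-153.8,75,-107.9)"
```

```text
t2.25 pos [ 565.5 -156.5   77.6] yaw -108.10 tilt [ 0.0026 -0.0008] F [-0.1 -0.1 -1. ] w 56.0
shift [-2.6  0.7  2.6] turn -0.20
```

Emit:
{"method": "apply_moves", "body": {
  "steps": [60, 0, 0, 0, 0]
}}

```text
clock: 2.33
tcp_pos: [0.5652, -0.1563, 0.077]
tcp_rot: [-0.587, 0.809, -0.001, 0.001]
contact_force: [0.4, -0.4, 0.1]
width: 0.0556
```

Emit:
{"method": "apply_moves", "body": {
  "steps": [60, 0, 0, 0, 0, 60, 0, 0, 0, 0]
}}

```text
clock: 2.5
tcp_pos: [0.5648, -0.1561, 0.076]
tcp_rot: [-0.587, 0.809, -0.0, 0.0]
contact_force: [0.8, 0.1, -0.7]
width: 0.0558
```

Emit:
{"method": "apply_moves", "body": {
  "steps": [60, 0, 0, 0, 0]
}}

```text
clock: 2.58
tcp_pos: [0.5647, -0.1561, 0.0758]
tcp_rot: [-0.587, 0.809, -0.0, 0.0]
contact_force: [-0.2, -0.5, -0.2]
width: 0.0555
```

```bash
python3 -c "
from h import *
go(565.6,-153.8,75,-107.9)"
```

```text
t2.58 pos [ 564.7 -156.1   75.8] yaw -108.09 tilt [ 0.0002 -0.0001] F [-0.2 -0.5 -0.2] w 55.5
shift [-2.4 -0.1  0.8] turn -0.19
```

Emit:
{"method": "apply_moves", "body": {
  "steps": [60, -1.2, 0, 0.3, -0.2, 60, -2.4, 0, 0.5, -0.2, 60, -2.4, 0, 0.5, -0.2, 60, -2.4, 0, 0.5, -0.2, 20, -2.4, 0, 0.5, -0.2, 10, -2.4, 0, 0.5, -0.2, 10, -2.4, 0, 0.5, -0.2, 10, -2.4, 0, 0.5, -0.2],
  "grip_force": 58
}}

```text
clock: 3.25
tcp_pos: [0.5654, -0.1539, 0.0751]
tcp_rot: [-0.589, 0.808, -0.0, 0.0]
contact_force: [0.1, 0.5, 0.1]
width: 0.034
```

Emit:
{"method": "apply_moves", "body": {
  "steps": [10, 0, 0, 0, 0, 10, 0, 0, 0, 0, 10, 0, 0, 0, 0]
}}

```text
clock: 3.5
tcp_pos: [0.5654, -0.1538, 0.0751]
tcp_rot: [-0.589, 0.808, -0.0, 0.0]
contact_force: [0.1, 0.8, 0.1]
width: 0.0257
```

```bash
python3 -c "
from h import *
go(565.6,-153.8,75,-107.9);print(robot.observe()['moment'])"
```

```text
t3.50 pos [ 565.4 -153.8   75.1] yaw -107.89 tilt [0.0001 0.    ] F [0.1 0.8 0.1] w 25.7
shift [-0.1 -0.2  0.1] turn 0.01
[0.06225341 0.00058455 0.02587285]
```

Emit:
{"method": "apply_moves", "body": {
  "steps": [0, 0, 0, 0, 0, 0, 0, 0, -5, 0, 0, 0, 0, -15, 0, 0, 0, 0, -35, 0, 0, 0, 0, -65, 0, 0, 0, 0, -100, 0, 0, 0, 0, -135, 0, 0, 0, 0, -150, 0]
}}

```text
clock: 4.17
tcp_pos: [0.5662, -0.1541, 0.2308]
tcp_rot: [-0.589, 0.808, -0.002, 0.002]
contact_force: [-0.3, 0.4, -2.4]
width: 0.0258
```

```bash
python3 - <<'E'
from h import *
go(565.6,-153.8,75,-107.9)
C={}
for n in("top","scene"):
    im=cv2.imread(f"pics/{n}0.png");hsv=cv2.cvtColor(im,cv2.COLOR_BGR2HSV)
    m=cv2.inRange(hsv,(100,120,50),(125,255,255))
    c=max([c for c in rect(m,100) if (200<c.reshape(-1,2)[:,0].mean()<0+270 if n=="top" else c.reshape(-1,2)[:,0].mean()>350)],key=cv2.contourArea)
    C[n]=c; b=cv2.boxPoints(cv2.minAreaRect(c));print(n,b.round(1))
    x0,y0,w,h=cv2.boundingRect(c);cv2.imwrite(f"pics/{n}s.png",cv2.resize(im[y0-20:y0+h+20,x0-25:x0+w+25],None,fx=5,fy=5,interpolation=cv2.INTER_CUBIC))
def tri(a,b):
    o1,d1=ray("top",a);o2,d2=ray("scene",b);d1=d1[0];d2=d2[0]
    s=np.linalg.lstsq(np.c_[d1,-d2],o2-o1,rcond=None)[0]
    p=o1+d1*s[0];q=o2+d2*s[1];return (p+q)/2*1000,np.linalg.norm(p-q)*1000
for n in C:
    c=C[n].reshape(-1,2);print(n,c[c[:,0].argmin()],c[c[:,0].argmax()])
for z in (.04,.045,.05,.055):
    for n in C: print(z,n,[np.round(v,1) for v in fit(plane(n,C[n].reshape(-1,2),z))])
cv2.imwrite("pics/scene3.png",robot.capture("scene"))
E
```

```text
t4.17 pos [ 566.2 -154.1  230.8] yaw -107.90 tilt [ 0.0053 -0.0018] F [-0.3  0.4 -2.4] w 25.8
shift [-1.000e-01  1.500e+00  1.558e+02] turn 0.00
top [[183.1 260.9]
 [258.3 233. ]
 [261.1 240.7]
 [186.  268.6]]
scene [[381.6 186.3]
 [456.9 170.6]
 [458.5 178.6]
 [383.3 194.3]]
top [184 261] [260 241]
scene [382 187] [458 176]
0.04 top [array([543.9, 188.9]), array([ 20.2, 195.5]), np.float64(20.0)]
0.04 scene [array([524.4, 189. ]), array([ 27. , 197.3]), np.float64(20.3)]
0.045 top [array([543.9, 187.7]), array([ 20.1, 194.5]), np.float64(20.0)]
0.045 scene [array([529.5, 188. ]), array([ 26.8, 196.1]), np.float64(20.3)]
0.05 top [array([543.9, 186.5]), array([ 20. , 193.5]), np.float64(20.0)]
0.05 scene [array([534.7, 186.9]), array([ 26.6, 194.9]), np.float64(20.3)]
0.055 top [array([543.9, 185.3]), array([ 19.9, 192.6]), np.float64(20.0)]
0.055 scene [array([539.8, 185.9]), array([ 26.5, 193.6]), np.float64(20.3)]
```

View pics/scene3.png

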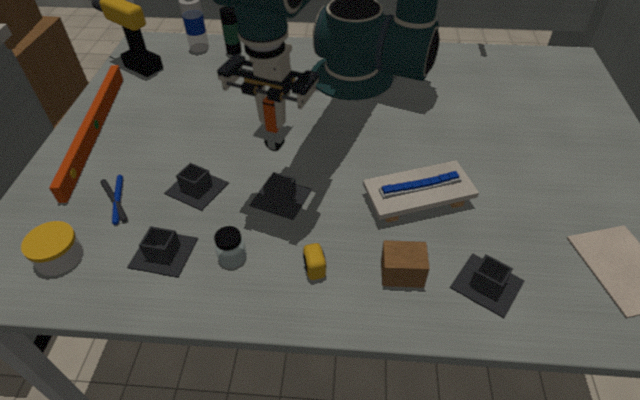

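View pics/scenes.png

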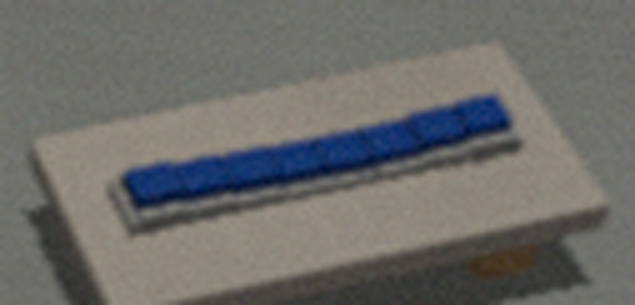

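View pics/tops.png

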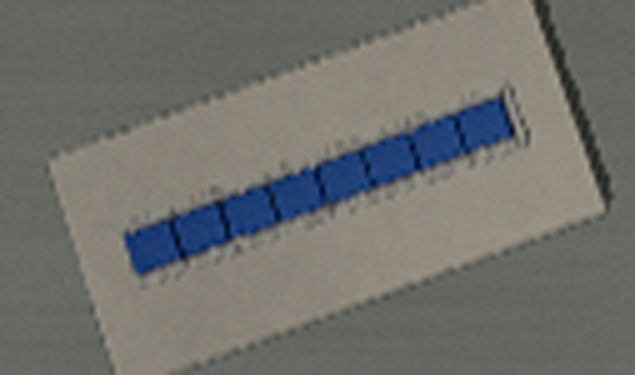

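```bash
python3 -c "
from h import *
go(573.5,103.8,160,-69.9)"
```

```text
t4.22 pos [ 566.6 -154.2  231.7] yaw -107.89 tilt [ 0.0069 -0.0023] F [-0.5 -0.1 -0.4] w 25.6
shift [-247.6   73.2   71.2] turn -37.99
```

Emit:
{"method": "apply_moves", "body": {
  "steps": [0, -30, 9, 0, -5, 0, -65, 19, 0, -11, 0, -100, 30, 10, -18, 0, -135, 40, 20, -25, 0, -170, 50, 30, -31, 0, -205, 61, 45, -36, 0, -235, 69, 60, -38, 0, -247.5, 73, 65, -38]
}}

```text
clock: 4.88
tcp_pos: [0.5704, 0.1073, 0.1559]
tcp_rot: [0.821, -0.571, -0.002, 0.001]
contact_force: [0.2, 0.7, -4.8]
width: 0.0258
```

Emit:
{"method": "apply_moves", "body": {
  "steps": [0, 0, 0, 0, 0, 0, 0, 0, 0, 0, 0, 0, 0, 0, 0, 0, 0, 0, 0, 0, 0, 0, 0, 0, 0, 0, 0, 0, 0, 0]
}}

```text
clock: 5.38
tcp_pos: [0.5722, 0.1033, 0.1604]
tcp_rot: [0.819, -0.573, 0.0, -0.0]
contact_force: [0.1, 0.5, -3.9]
width: 0.0256
```

```bash
python3 - <<'E'
from h import *
go(573.5,103.8,150,-69.9)
np.save('T4.npy',tool())
for n in("wrist","top","scene"):cv2.imwrite(f'pics/{n}4.png',robot.capture(n))
im=cv2.imread('pics/scene4.png');cv2.imwrite('pics/scene4z.png',cv2.resize(im[100:250,330:500],None,fx=4,fy=4,interpolation=cv2.INTER_CUBIC))
E
```

```text
t5.38 pos [572.2 103.3 160.4] yaw -69.97 tilt [0.0006 0.    ] F [ 0.1  0.5 -3.9] w 25.6
shift [ 0.  -1.4 10.4] turn -0.07
```

View pics/wrist4.png

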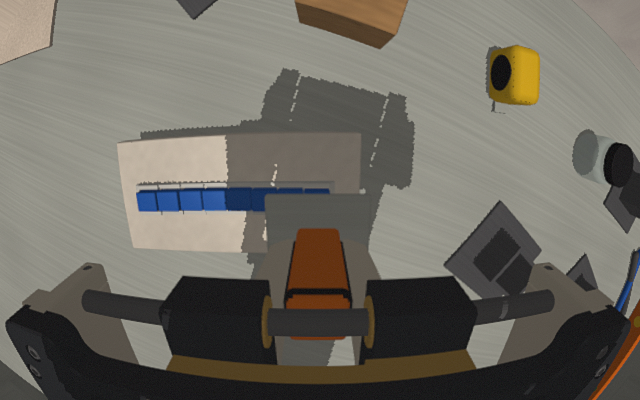

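View pics/scene4z.png

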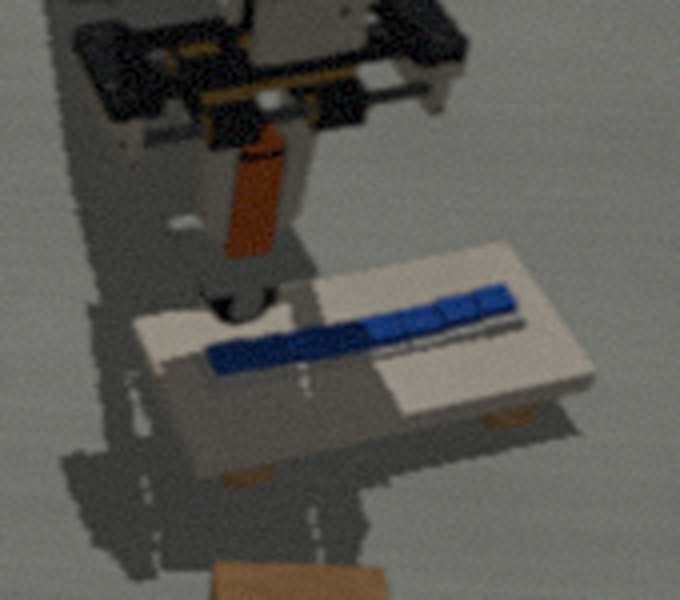

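```bash
python3 - <<'E'
from h import *
T=np.load('T4.npy');Ti=np.linalg.inv(T)
im=cv2.imread('pics/wrist4.png');hsv=cv2.cvtColor(im,cv2.COLOR_BGR2HSV)
m=cv2.inRange(hsv,(100,120,40),(125,255,255));m[:,450:]=0
cs=[c for c in rect(m,150)]
for c in cs: print(cv2.boundingRect(c))
P=np.vstack([c.reshape(-1,2) for c in cs])
for z in(.052,.056,.060,.064):
    Q=plane('wrist',P,z,T); q=(np.c_[Q,np.ones(len(Q))]@Ti.T)[:,:3]*1000
    # centre of rows per column bins, lower/upper edges
    out=[]
    for a,b in((140,155),(160,175),(184,200),(208,222),(232,250)):
        k=(P[:,0]>=a)&(P[:,0]<b); out.append((q[k,0].mean().round(0),q[k,1].min().round(1),q[k,1].max().round(1)))
    print(z,[tuple(map(float,o)) for o in out], 'left end x',q[:,0].min().round(1))
E
```

```text
(136, 188, 193, 23)
0.052 [(-176.0, -11.5, 10.2), (-152.0, -11.2, 10.0), (-124.0, -11.9, 8.7), (-99.0, -12.6, 9.6), (-73.0, -12.3, 9.4)] left end x -189.4
0.056 [(-174.0, -12.5, 8.9), (-150.0, -12.2, 8.7), (-122.0, -12.9, 7.4), (-98.0, -13.6, 8.3), (-72.0, -13.3, 8.1)] left end x -186.6
0.06 [(-171.0, -13.5, 7.5), (-147.0, -13.3, 7.3), (-120.0, -13.9, 6.1), (-96.0, -14.6, 6.9), (-71.0, -14.4, 6.7)] left end x -183.9
0.064 [(-169.0, -14.6, 6.2), (-145.0, -14.3, 5.9), (-118.0, -15.0, 4.7), (-95.0, -15.6, 5.6), (-70.0, -15.4, 5.4)] left end x -181.1
```

Emit:
{"method": "apply_moves", "body": {
  "steps": [0, 0, -1, 8, 0, 0, 0, -2.2, 16, 0, 0, 0, -2.2, 22, 0, 0, 0, -2.2, 26, 0, 0, 0, -2.2, 28, 0, 0, 0, -2.2, 29, 0, 0, 0, -2.2, 30, 0, 0, 0, -2.2, 30, 0]
}}

```text
clock: 6.2
tcp_pos: [0.5741, 0.1049, 0.1302]
tcp_rot: [0.82, -0.573, 0.0, -0.0]
contact_force: [0.1, 1.0, -3.6]
width: 0.0255
```

Emit:
{"method": "apply_moves", "body": {
  "steps": [0, 0, 0, 0.5, 0, 0, 0, 0, 1, 0, 0, 0, 0, 1.5, 0, 0, 0, 0, 2, 0]
}}

```text
clock: 6.53
tcp_pos: [0.5743, 0.1049, 0.1288]
tcp_rot: [0.82, -0.573, 0.0, -0.0]
contact_force: [-2.2, -0.5, 4.4]
width: 0.0254
```

Emit:
{"method": "apply_moves", "body": {
  "steps": [0, 0, 0, 0.5, 0, 0, 0, 0, 1, 0, 0, 0, 0, 1.5, 0, 0, 0, 0, 2, 0]
}}

```text
clock: 6.87
tcp_pos: [0.5742, 0.1049, 0.1262]
tcp_rot: [0.82, -0.573, 0.0, -0.0]
contact_force: [-0.5, -0.2, 4.8]
width: 0.0261
```

Emit:
{"method": "apply_moves", "body": {
  "steps": [0, 0, 0, 0.5, 0, 0, 0, 0, 1, 0, 0, 0, 0, 1.5, 0, 0, 0, 0, 2, 0]
}}

```text
clock: 7.2
tcp_pos: [0.5742, 0.1049, 0.1241]
tcp_rot: [0.82, -0.573, 0.0, -0.0]
contact_force: [0.2, -0.2, 9.8]
width: 0.0259
```

Emit:
{"method": "apply_moves", "body": {
  "steps": [0, 0, 0, 0.3, 0, 0, 0, 0, 0.6, 0]
}}

```text
clock: 7.37
tcp_pos: [0.5743, 0.1049, 0.1241]
tcp_rot: [0.82, -0.573, 0.0, -0.0]
contact_force: [-1.7, -1.0, 11.9]
width: 0.0259
```

Emit:
{"method": "apply_moves", "body": {
  "steps": [0, 0, 0, 0.3, 0, 0, 0, 0, 0.6, 0]
}}

```text
clock: 7.53
tcp_pos: [0.5744, 0.1049, 0.124]
tcp_rot: [0.82, -0.573, 0.0, -0.0]
contact_force: [-3.0, -0.7, 16.3]
width: 0.0257
```

Emit:
{"method": "apply_moves", "body": {
  "steps": [0, -1.5, 0, 0.1, 0, 0, -3, 0, 0.3, 0, 0, -4.5, 0, 0.4, 0, 0, -6, 0, 0.5, 0]
}}

```text
clock: 7.87
tcp_pos: [0.5726, 0.1099, 0.1241]
tcp_rot: [0.82, -0.573, 0.001, -0.0]
contact_force: [-2.5, -6.1, 18.3]
width: 0.026
```

Emit:
{"method": "apply_moves", "body": {
  "steps": [0, -1.5, 0, 0, 0, 0, -3, 0, 0.1, 0, 0, -4.5, 0, 0.2, 0, 0, -6, 0, 0.3, 0]
}}

```text
clock: 8.2
tcp_pos: [0.5705, 0.116, 0.124]
tcp_rot: [0.82, -0.573, 0.001, -0.0]
contact_force: [-5.4, -2.3, 20.6]
width: 0.0259
```

Emit:
{"method": "apply_moves", "body": {
  "steps": [0, -1.5, 0.2, 0, 0, 0, -3, 0.4, 0, 0, 0, -4.5, 0.5, 0, 0, 0, -6, 0.5, 0, 0]
}}

```text
clock: 8.53
tcp_pos: [0.5679, 0.122, 0.1231]
tcp_rot: [0.82, -0.573, 0.001, -0.001]
contact_force: [0.3, 1.6, 8.3]
width: 0.0256
```

```bash
python3 - <<'E'
from h import *
go(573.5,103.8,150,-69.9);print(robot.observe()['moment'])
for n in("wrist","scene"):cv2.imwrite(f'pics/{n}5.png',robot.capture(n))
im=cv2.imread('pics/scene5.png');cv2.imwrite('pics/scene5z.png',cv2.resize(im[100:250,330:500],None,fx=4,fy=4,interpolation=cv2.INTER_CUBIC))
E
```

```text
t8.53 pos [567.9 122.  123.1] yaw -69.89 tilt [0.0018 0.0007] F [0.3 1.6 8.3] w 25.6
shift [ 19.    0.9 -26.9] turn 0.01
[ 0.31137573 -0.18574126  0.00176703]
```

View pics/scene5z.png

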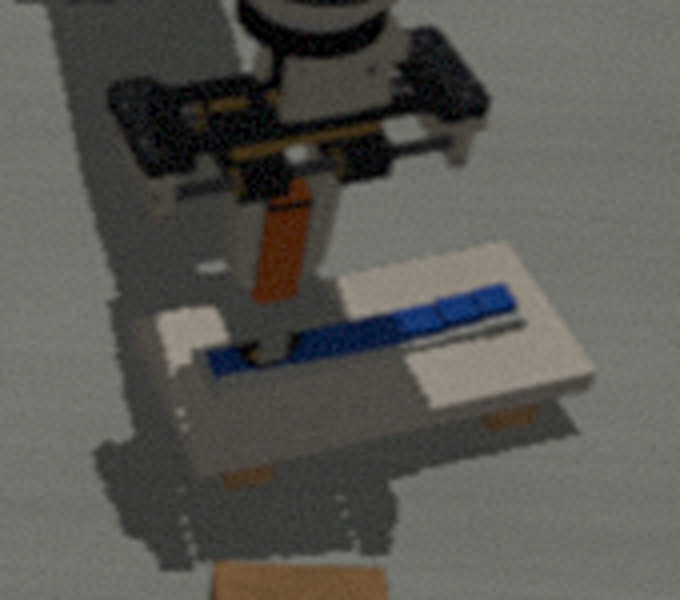

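View pics/wrist5.png

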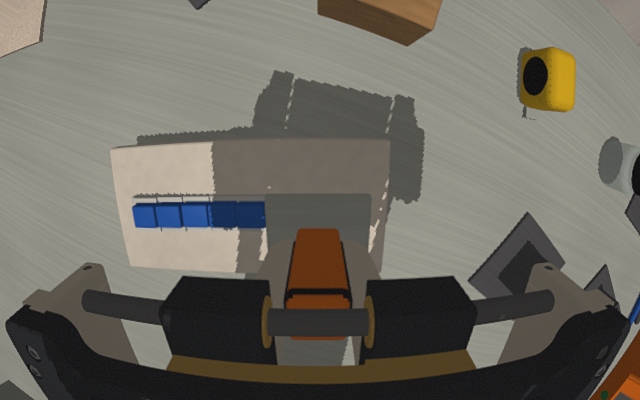

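Emit:
{"method": "apply_moves", "body": {
  "steps": [0, 0, 0, 0.4, 0, 0, -1.5, 0, 0.8, 0, 0, -3, 0, 1.2, 0, 0, -4.5, 0, 1.4, 0, 0, -6, 0, 1.6, 0]
}}

```text
clock: 9.05
tcp_pos: [0.5661, 0.1273, 0.1223]
tcp_rot: [0.82, -0.573, 0.001, -0.001]
contact_force: [-1.6, -1.4, 20.1]
width: 0.0258
```

Emit:
{"method": "apply_moves", "body": {
  "steps": [0, -1.5, 0, 0, 0, 0, -3, 0, 0.2, 0, 0, -4.5, 0, 0.4, 0, 0, -6, 0, 0.5, 0]
}}

```text
clock: 9.38
tcp_pos: [0.5644, 0.1322, 0.1224]
tcp_rot: [0.82, -0.573, 0.002, -0.001]
contact_force: [-2.1, -7.7, 23.9]
width: 0.0254
```

Emit:
{"method": "apply_moves", "body": {
  "steps": [0, -1.5, 0, -0.3, 0, 0, -3, 0, -0.4, 0, 0, -4.5, 0, -0.4, 0, 0, -6, 0, -0.4, 0]
}}

```text
clock: 9.72
tcp_pos: [0.5621, 0.1384, 0.1225]
tcp_rot: [0.82, -0.573, 0.001, -0.001]
contact_force: [-1.5, -0.7, 20.6]
width: 0.0256
```

Emit:
{"method": "apply_moves", "body": {
  "steps": [0, -1.5, 0, 0, 0, 0, -3, 0, 0, 0, 0, -4.5, 0, 0.2, 0, 0, -6, 0, 0.5, 0]
}}

```text
clock: 10.05
tcp_pos: [0.5597, 0.1446, 0.1213]
tcp_rot: [0.82, -0.573, 0.001, -0.001]
contact_force: [-1.2, 1.1, 12.7]
width: 0.0259
```

Emit:
{"method": "apply_moves", "body": {
  "steps": [0, -0.5, 0, 0.4, 0, 0, -1.5, 0, 0.8, 0, 0, -3, 0, 1.0, 0, 0, -4.5, 0, 1.2, 0, 0, -6, 0, 1.3, 0]
}}

```text
clock: 10.47
tcp_pos: [0.5579, 0.1499, 0.1207]
tcp_rot: [0.82, -0.573, 0.001, -0.001]
contact_force: [-1.9, -2.2, 22.4]
width: 0.0257
```

Emit:
{"method": "apply_moves", "body": {
  "steps": [0, -1.5, 0, -0.2, 0, 0, -3, 0, -0.4, 0, 0, -4.5, 0, -0.4, 0, 0, -6, 0, -0.4, 0]
}}

```text
clock: 10.8
tcp_pos: [0.556, 0.1549, 0.1209]
tcp_rot: [0.82, -0.573, 0.002, -0.001]
contact_force: [0.9, -5.4, 19.6]
width: 0.0258
```

Emit:
{"method": "apply_moves", "body": {
  "steps": [0, -1.5, 0, 0, 0, 0, -3, 0, 0, 0, 0, -4.5, 0, 0, 0, 0, -6, 0, 0, 0]
}}

```text
clock: 11.13
tcp_pos: [0.5538, 0.161, 0.1209]
tcp_rot: [0.82, -0.573, 0.001, -0.001]
contact_force: [-0.5, -1.8, 17.8]
width: 0.0255
```

Emit:
{"method": "apply_moves", "body": {
  "steps": [0, -1.5, 0, 0.1, 0, 0, -3, 0, 0.3, 0, 0, -4.5, 0, 0.5, 0, 0, -6, 0, 0.7, 0]
}}

```text
clock: 11.47
tcp_pos: [0.5515, 0.1672, 0.1198]
tcp_rot: [0.82, -0.573, 0.001, -0.001]
contact_force: [-0.6, 0.2, 16.3]
width: 0.0259
```

Emit:
{"method": "apply_moves", "body": {
  "steps": [0, -0.5, 0, 0.3, 0, 0, -1.5, 0, 0.5, 0, 0, -3, 0, 0.7, 0, 0, -4.5, 0, 0.7, 0, 0, -6, 0, 0.7, 0]
}}

```text
clock: 11.88
tcp_pos: [0.5497, 0.1723, 0.1197]
tcp_rot: [0.82, -0.573, 0.001, -0.001]
contact_force: [-0.2, -5.9, 21.7]
width: 0.0258
```

Emit:
{"method": "apply_moves", "body": {
  "steps": [0, -1.5, 0, -0.2, 0, 0, -3, 0, -0.4, 0, 0, -4.5, 0, -0.4, 0, 0, -6, 0, -0.4, 0]
}}

```text
clock: 12.22
tcp_pos: [0.5478, 0.1775, 0.1199]
tcp_rot: [0.82, -0.573, 0.002, -0.001]
contact_force: [-0.2, -4.8, 18.5]
width: 0.0259
```

Emit:
{"method": "apply_moves", "body": {
  "steps": [0, -1.5, 0, 0, 0, 0, -3, 0, 0, 0, 0, -4.5, 0, 0, 0, 0, -6, 0, 0, 0]
}}

```text
clock: 12.55
tcp_pos: [0.5456, 0.1836, 0.1199]
tcp_rot: [0.82, -0.573, 0.001, -0.001]
contact_force: [-1.5, -1.2, 18.2]
width: 0.0258
```

Emit:
{"method": "apply_moves", "body": {
  "steps": [0, -1.5, 0, 0, 0, 0, -3, 0, 0.1, 0, 0, -4.5, 0, 0.3, 0, 0, -6, 0, 0.4, 0]
}}

```text
clock: 12.88
tcp_pos: [0.5435, 0.1895, 0.1194]
tcp_rot: [0.82, -0.573, 0.001, -0.001]
contact_force: [-2.1, -1.5, 19.5]
width: 0.0258
```

Emit:
{"method": "apply_moves", "body": {
  "steps": [0, -1.5, 0, 0.1, 0, 0, -3, 0, 0.1, 0, 0, -4.5, 0, 0.1, 0, 0, -6, 0, 0.1, 0]
}}

```text
clock: 13.22
tcp_pos: [0.5416, 0.1947, 0.1195]
tcp_rot: [0.82, -0.573, 0.001, -0.001]
contact_force: [0.9, -8.5, 20.6]
width: 0.0254
```

Emit:
{"method": "apply_moves", "body": {
  "steps": [0, -1.5, 0, -0.2, 0, 0, -3, 0, -0.3, 0, 0, -4.5, 0, -0.3, 0, 0, -6, 0, -0.3, 0]
}}

```text
clock: 13.55
tcp_pos: [0.5397, 0.1999, 0.1196]
tcp_rot: [0.82, -0.573, 0.002, -0.001]
contact_force: [1.5, -6.5, 19.2]
width: 0.0259
```

Emit:
{"method": "apply_moves", "body": {
  "steps": [0, -1.5, 0, 0, 0, 0, -3, 0, 0, 0, 0, -4.5, 0, 0, 0, 0, -6, 0, 0, 0]
}}

```text
clock: 13.88
tcp_pos: [0.5376, 0.2058, 0.1201]
tcp_rot: [0.82, -0.573, 0.002, -0.001]
contact_force: [-1.2, -6.6, 23.0]
width: 0.0259
```

Emit:
{"method": "apply_moves", "body": {
  "steps": [0, -1.5, 0, -0.3, 0, 0, -3, 0, -0.4, 0, 0, -4.5, 0, -0.3, 0, 0, -6, 0, -0.2, 0]
}}

```text
clock: 14.22
tcp_pos: [0.5354, 0.212, 0.1205]
tcp_rot: [0.82, -0.573, 0.001, -0.001]
contact_force: [-3.2, -1.8, 25.2]
width: 0.0258
```

Emit:
{"method": "apply_moves", "body": {
  "steps": [0, -1.5, 0, 0, 0, 0, -3, 0, 0, 0, 0, -4.5, 0, 0, 0, 0, -6, 0, 0, 0]
}}

```text
clock: 14.55
tcp_pos: [0.5337, 0.2166, 0.1206]
tcp_rot: [0.82, -0.573, 0.002, -0.001]
contact_force: [1.0, -13.6, 24.8]
width: 0.0254
```

Emit:
{"method": "apply_moves", "body": {
  "steps": [0, -0.5, 0, -0.6, 0, 0, -1.5, 0, -1.0, 0, 0, -3, 0, -1.2, 0, 0, -4.5, 0, -1.3, 0, 0, -6, 0, -1.4, 0]
}}

```text
clock: 14.97
tcp_pos: [0.5313, 0.2225, 0.1208]
tcp_rot: [0.82, -0.573, 0.001, -0.001]
contact_force: [1.3, -5.0, 14.8]
width: 0.0258
```

Emit:
{"method": "apply_moves", "body": {
  "steps": [0, -1.5, 0, -0.1, 0, 0, -3, 0, -0.2, 0, 0, -4.5, 0, -0.3, 0, 0, -6, 0, -0.3, 0]
}}

```text
clock: 15.3
tcp_pos: [0.5295, 0.2282, 0.1223]
tcp_rot: [0.82, -0.573, 0.002, -0.001]
contact_force: [-1.9, -6.5, 26.9]
width: 0.0257
```

Emit:
{"method": "apply_moves", "body": {
  "steps": [0, 0, 0, 0, 0, 0, 0, 0, 0, 0]
}}

```text
clock: 15.47
tcp_pos: [0.5294, 0.2285, 0.1224]
tcp_rot: [0.82, -0.573, 0.002, -0.001]
contact_force: [-1.6, -5.4, 24.8]
width: 0.0261
```

```bash
python3 - <<'E'
from h import *
go(573.5,103.8,150,-69.9);print(robot.observe()['moment'])
for n in("wrist","scene"):cv2.imwrite(f'pics/{n}6.png',robot.capture(n))
im=cv2.imread('pics/scene6.png');cv2.imwrite('pics/scene6z.png',cv2.resize(im[130:230,360:500],None,fx=5.5,fy=5.5,interpolation=cv2.INTER_CUBIC))
E
```

```text
t15.47 pos [529.4 228.5 122.4] yaw -69.90 tilt [0.0038 0.0001] F [-1.6 -5.4 24.8] w 26.1
shift [132.3   1.3 -27.5] turn -0.00
[-1.27460569  0.46777412  0.02817291]
```

View pics/scene6z.png

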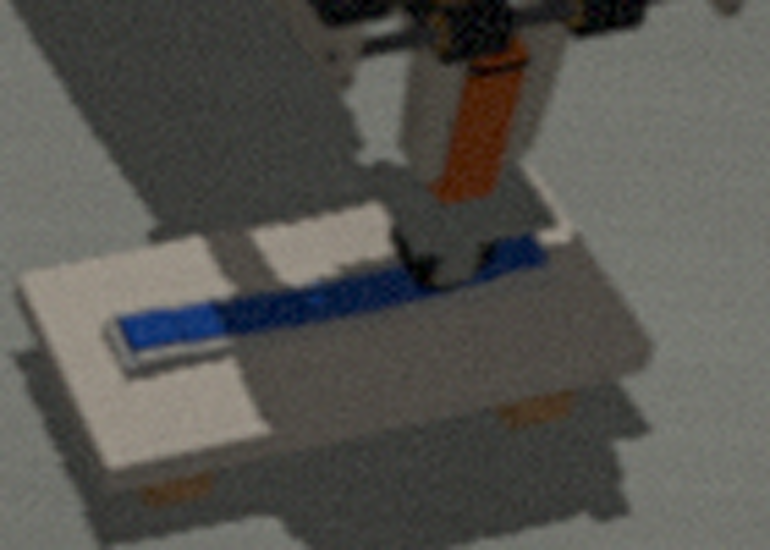

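View pics/wrist6.png

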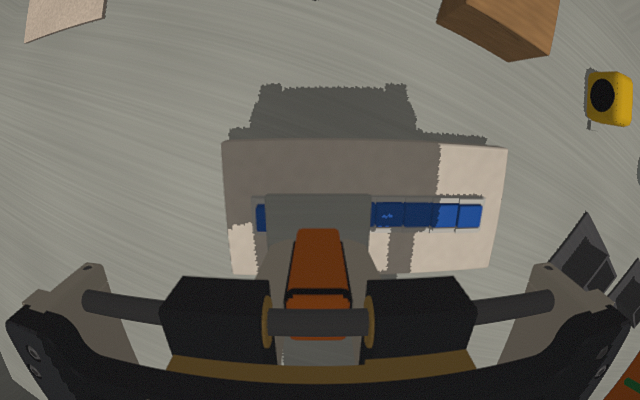

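Emit:
{"method": "apply_moves", "body": {
  "steps": [0, -0.5, 0, -0.4, 0, 0, -1.5, 0, -0.7, 0, 0, -3, 0, -0.8, 0, 0, -4.5, 0, -0.9, 0]
}}

```text
clock: 15.9
tcp_pos: [0.5276, 0.2331, 0.1228]
tcp_rot: [0.82, -0.573, 0.001, -0.001]
contact_force: [-0.8, -1.8, 20.7]
width: 0.0259
```

Emit:
{"method": "apply_moves", "body": {
  "steps": [0, -1.5, 0, 0, 0, 0, -3, 0, 0, 0, 0, -4.5, 0, 0, 0, 0, -6, 0, 0, 0]
}}

```text
clock: 16.23
tcp_pos: [0.5257, 0.2385, 0.1229]
tcp_rot: [0.82, -0.573, 0.001, -0.001]
contact_force: [0.2, -9.3, 22.7]
width: 0.0258
```

Emit:
{"method": "apply_moves", "body": {
  "steps": [0, -1, 0, -0.4, 0, 0, -2.5, 0, -0.6, 0, 0, -4, 0, -0.7, 0, 0, -5.5, 0, -0.8, 0]
}}

```text
clock: 16.57
tcp_pos: [0.5239, 0.2431, 0.1231]
tcp_rot: [0.82, -0.573, 0.002, -0.001]
contact_force: [2.0, -6.1, 16.6]
width: 0.0257
```

Emit:
{"method": "apply_moves", "body": {
  "steps": [0, -1.5, 0, -0.1, 0, 0, -3, 0, -0.2, 0, 0, -4.5, 0, -0.3, 0, 0, -6, 0, -0.4, 0]
}}

```text
clock: 16.9
tcp_pos: [0.5221, 0.2485, 0.1243]
tcp_rot: [0.82, -0.573, 0.002, -0.001]
contact_force: [0.3, -10.2, 27.1]
width: 0.0257
```

Emit:
{"method": "apply_moves", "body": {
  "steps": [0, 0, 0, -0.6, 0, 0, -1, 0, -0.9, 0, 0, -2.5, 0, -1.0, 0, 0, -4, 0, -1.1, 0]
}}

```text
clock: 17.23
tcp_pos: [0.5204, 0.2531, 0.1253]
tcp_rot: [0.82, -0.573, 0.001, -0.001]
contact_force: [-1.6, -3.7, 22.7]
width: 0.0258
```

Emit:
{"method": "apply_moves", "body": {
  "steps": [0, -1.5, 0, 0, 0, 0, -3, 0, -0.1, 0, 0, -4.5, 0, -0.1, 0]
}}

```text
clock: 17.48
tcp_pos: [0.5187, 0.2576, 0.1255]
tcp_rot: [0.82, -0.573, 0.001, -0.001]
contact_force: [-1.6, -2.5, 24.0]
width: 0.0259
```

Emit:
{"method": "apply_moves", "body": {
  "steps": [0, -1.5, 0, -0.5, 0, 0, -3, 0, -0.6, 0, 0, -4.5, 0, -0.6, 0, 0, -6, 0, -0.6, 0]
}}

```text
clock: 17.82
tcp_pos: [0.5165, 0.2633, 0.1256]
tcp_rot: [0.82, -0.573, 0.001, -0.001]
contact_force: [-0.1, -1.1, 21.6]
width: 0.0256
```

Emit:
{"method": "apply_moves", "body": {
  "steps": [0, -1.5, 0, 0, 0, 0, -3, 0, 0, 0, 0, -4.5, 0, 0, 0, 0, -5, 0, 0, 0]
}}

```text
clock: 18.15
tcp_pos: [0.5148, 0.2681, 0.1257]
tcp_rot: [0.82, -0.573, 0.001, -0.001]
contact_force: [-0.2, -1.8, 20.0]
width: 0.0259
```

Emit:
{"method": "apply_moves", "body": {
  "steps": [0, 3, 0, 0, 0, 0, 6, 0, 0.1, 0, 0, 9, 0, 0.1, 0, 0, 12, 0, 0.1, 0, 0, 15, 0, 0.1, 0, 0, 18, 0, 0.3, 0, 0, 21, 0, 0.9, 0, 0, 24, 0, 1.6, 0]
}}

```text
clock: 18.82
tcp_pos: [0.5232, 0.2447, 0.1235]
tcp_rot: [0.82, -0.573, 0.001, -0.001]
contact_force: [3.0, -4.6, 10.0]
width: 0.0255
```

Emit:
{"method": "apply_moves", "body": {
  "steps": [0, 1, 0, 0.6, 0, 0, 3, 0, 1.1, 0, 0, 6, 0, 1.4, 0, 0, 9, 0, 1.4, 0, 0, 12, 0, 1.4, 0]
}}

```text
clock: 19.23
tcp_pos: [0.5272, 0.2342, 0.1229]
tcp_rot: [0.82, -0.573, 0.001, -0.001]
contact_force: [-2.8, -0.6, 21.3]
width: 0.0256
```

Emit:
{"method": "apply_moves", "body": {
  "steps": [0, 2, 0, 0, 0, 0, 4, 0, 0.1, 0, 0, 7, 0, 0.6, 0, 0, 10, 0, 1.3, 0, 0, 13, 0, 2.0, 0, 0, 16, 0, 2.2, 0, 0, 18, 0, 2.2, 0, 0, 20, 0, 2.2, 0]
}}

```text
clock: 19.9
tcp_pos: [0.5341, 0.2153, 0.1206]
tcp_rot: [0.82, -0.573, 0.001, -0.001]
contact_force: [-1.7, -0.2, 21.5]
width: 0.0258
```

Emit:
{"method": "apply_moves", "body": {
  "steps": [0, 3, 0, 0, 0, 0, 6, 0, 0, 0, 0, 9, 0, 0.1, 0, 0, 12, 0, 0.6, 0, 0, 15, 0, 1.1, 0, 0, 18, 0, 1.2, 0, 0, 21, 0, 1.2, 0, 0, 24, 0, 1.2, 0]
}}

```text
clock: 20.57
tcp_pos: [0.5424, 0.1928, 0.1194]
tcp_rot: [0.82, -0.573, 0.001, -0.001]
contact_force: [-2.5, 0.1, 21.0]
width: 0.0256
```

Emit:
{"method": "apply_moves", "body": {
  "steps": [0, 3, 0, -0.1, 0, 0, 6, 0, -0.4, 0, 0, 9, 0, -0.5, 0, 0, 12, 0, -0.5, 0, 0, 15, 0, -0.5, 0, 0, 18, 0, -0.5, 0, 0, 21, 0, -0.5, 0]
}}

```text
clock: 21.15
tcp_pos: [0.5496, 0.173, 0.1198]
tcp_rot: [0.82, -0.573, 0.001, -0.001]
contact_force: [-2.3, -0.7, 19.8]
width: 0.026
```

Emit:
{"method": "apply_moves", "body": {
  "steps": [0, 3, 0, 0, 0, 0, 6, 0, -0.3, 0, 0, 9, 0, -0.7, 0, 0, 12, 0, -1, 0, 0, 15, 0, -1, 0, 0, 18, 0, -1, 0, 0, 20, 0, -1, 0]
}}

```text
clock: 21.73
tcp_pos: [0.5565, 0.1541, 0.1208]
tcp_rot: [0.82, -0.573, 0.001, -0.001]
contact_force: [-1.8, -1.0, 20.0]
width: 0.0257
```

Emit:
{"method": "apply_moves", "body": {
  "steps": [0, 3, 0, 0, 0, 0, 6, 0, 0, 0, 0, 9, 0, -0.4, 0, 0, 12, 0, -1, 0, 0, 14.5, 0, -1.4, 0, 0, 17, 0, -1.6, 0, 0, 20, 0, -1.6, 0, 0, 23, 0, -1.6, 0]
}}

```text
clock: 22.4
tcp_pos: [0.5644, 0.1326, 0.1224]
tcp_rot: [0.82, -0.573, 0.001, -0.001]
contact_force: [-2.1, 0.7, 20.0]
width: 0.0256
```

Emit:
{"method": "apply_moves", "body": {
  "steps": [0, 3, 0, 0, 0, 0, 6, 0, 0, 0, 0, 9, 0, -0.3, 0, 0, 12, 0, -0.9, 0, 0, 14.5, 0, -1.4, 0, 0, 17, 0, -1.7, 0, 0, 20, 0, -1.7, 0, 0, 23, 0, -1.7, 0]
}}

```text
clock: 23.07
tcp_pos: [0.5723, 0.111, 0.124]
tcp_rot: [0.82, -0.573, 0.001, -0.001]
contact_force: [-1.5, -0.6, 18.8]
width: 0.0257
```

Emit:
{"method": "apply_moves", "body": {
  "steps": [0, 2.5, 0, 0, 0, 0, 5, 0, 0, 0, 0, 7, 0, 0, 0]
}}

```text
clock: 23.32
tcp_pos: [0.5747, 0.1043, 0.1239]
tcp_rot: [0.82, -0.573, 0.001, -0.001]
contact_force: [-0.4, 1.3, 17.3]
width: 0.0258
```

Emit:
{"method": "apply_moves", "body": {
  "steps": [0, 0, 0, -2, 0, 0, 0, 0, -5, 0, 0, 0, 0, -15, 0, 0, 0, 0, -30, 0, 0, 0, 0, -55, 0, 0, 0, 0, -80, 0, 0, 0, 0, -95, 0, 0, 0, 0, -100, 0]
}}

```text
clock: 23.98
tcp_pos: [0.5743, 0.1044, 0.2247]
tcp_rot: [0.82, -0.573, 0.001, -0.001]
contact_force: [0.1, 1.1, -3.1]
width: 0.026
```

Emit:
{"method": "apply_moves", "body": {
  "steps": [0, 0, 0, 0, 0, 0, 0, 0, 0, 0, 0, 0, 0, 0, 0, 0, 0, 0, 0, 0]
}}

```text
clock: 24.32
tcp_pos: [0.5733, 0.1042, 0.2204]
tcp_rot: [0.82, -0.573, -0.001, 0.001]
contact_force: [-0.3, -0.7, -3.3]
width: 0.0256
```

```bash
python3 - <<'E'
from h import *
go(565.5,-153.8,210,-107.9);print(robot.observe()['moment']);np.save('T7.npy',tool())
for n in("wrist","scene","top"):cv2.imwrite(f'pics/{n}7.png',robot.capture(n))
im=cv2.imread('pics/scene7.png')
a=cv2.resize(im[70:230,340:500],None,fx=3.7,fy=3.7,interpolation=cv2.INTER_CUBIC);cv2.imwrite('pics/scene7z.png',a)
im=cv2.imread('pics/wrist7.png');cv2.imwrite('pics/wrist7z.png',cv2.resize(im[100:350,100:440],None,fx=2.2,fy=2.2,interpolation=cv2.INTER_CUBIC))
E
```

```text
t24.32 pos [573.3 104.2 220.4] yaw -69.89 tilt [-0.0021 -0.0003] F [-0.3 -0.7 -3.3] w 25.6
shift [239.6  96.   10.5] turn 38.01
[ 0.01248251  0.01550789 -0.03497348]
```

View pics/scene7z.png

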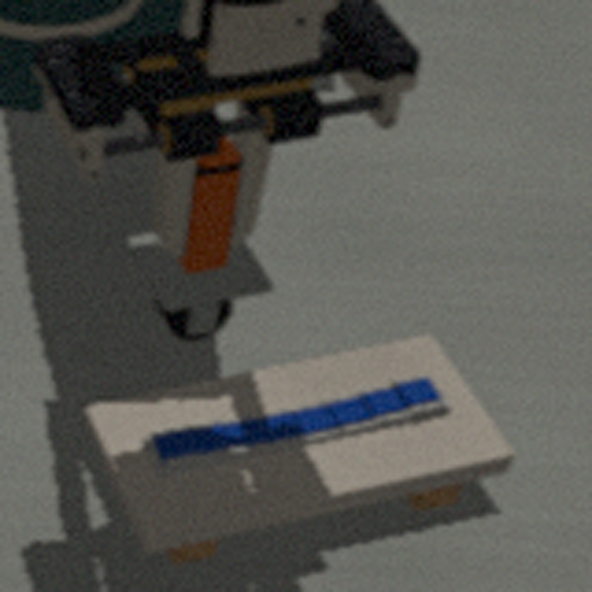

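View pics/wrist7z.png

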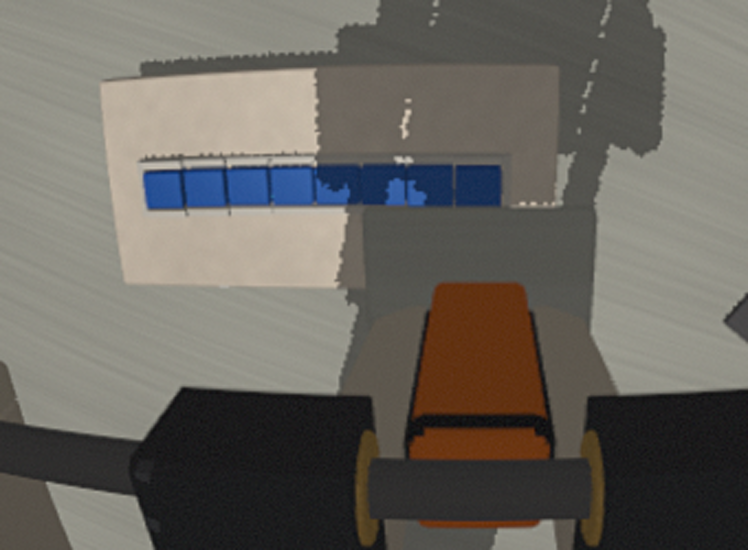

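```bash
python3 - <<'E'
from h import *
a=cv2.imread('pics/scene0.png');b=cv2.imread('pics/scene7.png')
f=lambda i:cv2.resize(i[155:225,370:470],None,fx=7,fy=4.2,interpolation=cv2.INTER_CUBIC)
cv2.imwrite('pics/cmp.png',np.vstack([f(a),f(b)]))
for i,n in((a,'0'),(b,'7')):
    m=cv2.inRange(cv2.cvtColor(i,cv2.COLOR_BGR2HSV),(100,110,30),(125,255,255))
    print(n,[(c,int(np.flatnonzero(m[:,c])[0]),int((m[165:215,c]>0).sum())) for c in range(386,460,5)])
E
```

```text
0 [(386, 186, 7), (391, 185, 7), (396, 184, 7), (401, 184, 6), (406, 182, 8), (411, 182, 7), (416, 181, 7), (421, 180, 7), (426, 179, 7), (431, 178, 7), (436, 177, 7), (441, 175, 7), (446, 174, 7), (451, 172, 7), (456, 172, 6)]
7 [(386, 41, 7), (391, 31, 7), (396, 30, 6), (401, 185, 6), (406, 184, 6), (411, 183, 6), (416, 182, 6), (421, 39, 6), (426, 180, 6), (431, 179, 6), (436, 178, 6), (441, 176, 6), (446, 175, 6), (451, 13, 6), (456, 174, 4)]
```

View pics/cmp.png

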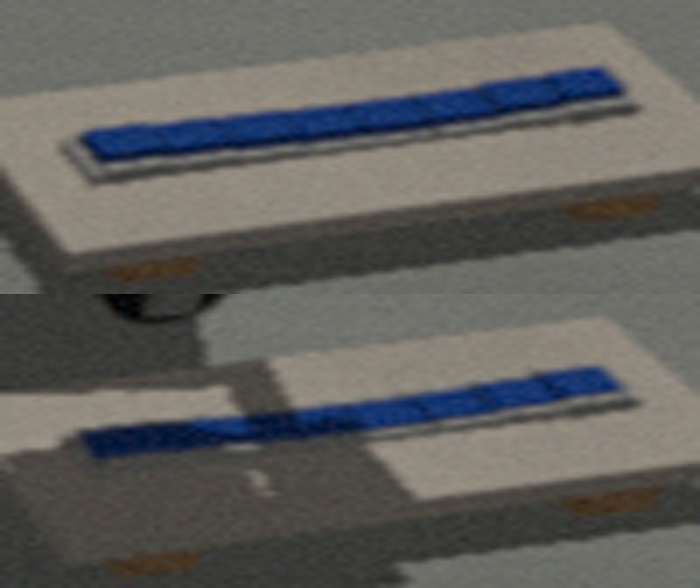

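```bash
python3 - <<'E'
from h import *
fs=[robot.capture('scene') for _ in range(4)]
a=cv2.imread('pics/scene0.png').astype(float);b=np.mean([f.astype(float) for f in fs]+[cv2.imread('pics/scene7.png').astype(float)],axis=0)
def edges(i,c0,c1,lo,hi):
    up=[];dn=[]
    for c in range(c0,c1):
        r=i[lo:hi,c]; s=(r[:,0]-r[:,2])/(r.sum(1)+1) # blueness
        t=.5*(np.sort(s)[-4:].mean()+np.median(s)); k=np.flatnonzero(s>t)
        if len(k)<2: continue
        p=k[0];q=k[-1]
        if p==0 or q>=len(s)-1: continue
        up.append(lo+p-(s[p]-t)/(s[p]-s[p-1]));dn.append(lo+q+(s[q]-t)/(s[q]-s[q+1]))
    return np.mean(up),np.mean(dn)
for n in range(8):
    c0=383+int(9.2*n)+2;c1=c0+6; mid=190-16*(n+.5)/8
    lo=int(mid-14);hi=int(mid+14)
    A=edges(a,c0,c1,lo,hi);B=edges(b,c0,c1,lo,hi);print(n,np.round(A,2),np.round(B,2),np.round(np.subtract(B,A),2))
E
```

```text
0 [184.96 192.29] [186.67 192.52] [1.7  0.23]
1 [183.74 190.76] [185.24 191.18] [1.5  0.41]
2 [182.15 189.28] [183.76 189.55] [1.61 0.27]
3 [180.74 187.72] [182.12 188.24] [1.38 0.51]
4 [178.88 185.98] [180.28 186.26] [1.39 0.28]
5 [176.72 183.65] [177.96 183.93] [1.24 0.28]
6 [174.03 181.26] [175.44 181.46] [1.42 0.2 ]
7 [171.77 178.46] [172.84 178.8 ] [1.07 0.34]
```

Emit:
{"method": "apply_moves", "body": {
  "steps": [0, 25, 10, 1, 4, 0, 58, 23, 3, 10, 0, 92, 37, 5, 17, 0, 126, 50, 7, 24, 0, 160, 64, 9, 30, 0, 194, 78, 10, 35, 0, 225, 90, 10, 38, 0, 239.6, 96, 10.5, 38]
}}

```text
clock: 25.33
tcp_pos: [0.5655, -0.1572, 0.2114]
tcp_rot: [-0.586, 0.81, -0.0, -0.0]
contact_force: [0.6, 0.1, -3.1]
width: 0.0257
```

Emit:
{"method": "apply_moves", "body": {
  "steps": [0, 0, 0, 0, 0, 0, 0, 0, 0, 0, 0, 0, 0, 0, 0, 0, 0, 0, 0, 0, 0, 0, 0, 0, 0]
}}

```text
clock: 25.75
tcp_pos: [0.5661, -0.1528, 0.2116]
tcp_rot: [-0.589, 0.808, -0.0, 0.0]
contact_force: [-0.5, 0.3, -2.6]
width: 0.0259
```

```bash
cat > meas.py <<'E'
from h import *
a=cv2.imread('pics/scene0.png').astype(float)
def edges(i,c0,c1,lo,hi):
    up=[];dn=[]
    for c in range(c0,c1):
        r=i[lo:hi,c]; s=(r[:,0]-r[:,2])/(r.sum(1)+1)
        t=.5*(np.sort(s)[-4:].mean()+np.median(s)); k=np.flatnonzero(s>t)
        if len(k)<2: continue
        p=k[0];q=k[-1]
        if p==0 or q>=len(s)-1: continue
        up.append(lo+p-(s[p]-t)/(s[p]-s[p-1]));dn.append(lo+q+(s[q]-t)/(s[q]-s[q+1]))
    return np.mean(up),np.mean(dn)
def meas(b):
  for n in range(8):
    c0=383+int(9.2*n)+2;c1=c0+6; mid=190-16*(n+.5)/8
    lo=int(mid-14);hi=int(mid+14)
    A=edges(a,c0,c1,lo,hi);B=edges(b,c0,c1,lo,hi);print(n,np.round(A,2),np.round(B,2),np.round(np.subtract(B,A),2))
E
python3 - <<'E'
from meas import *
go(565.5,-153.8,210,-107.9);print(robot.observe()['moment']);np.save('T8.npy',tool())
fs=[robot.capture('scene') for _ in range(6)]
b=np.mean([f.astype(float) for f in fs],axis=0);cv2.imwrite('pics/scene8.png',b)
meas(cv2.imread('pics/scene3.png').astype(float));meas(b)
cv2.imwrite('pics/cmp8.png',cv2.resize(b[155:225,370:470],None,fx=7,fy=7,interpolation=cv2.INTER_CUBIC))
cv2.imwrite('pics/wrist8.png',robot.capture('wrist'))
E
```

```text
t25.75 pos [ 566.1 -152.8  211.6] yaw -107.82 tilt [0.0002 0.    ] F [-0.5  0.3 -2.6] w 25.9
shift [1.1 0.3 1.6] turn 0.08
[ 0.03695123  0.03909077 -0.00828849]
0 [184.96 192.29] [184.93 192.24] [-0.03 -0.05]
1 [183.74 190.76] [183.76 190.73] [ 0.01 -0.03]
2 [182.15 189.28] [182.18 189.38] [0.02 0.1 ]
3 [180.74 187.72] [180.68 187.75] [-0.07  0.02]
4 [178.88 185.98] [178.84 185.97] [-0.05 -0.01]
5 [176.72 183.65] [176.74 183.74] [0.02 0.09]
6 [174.03 181.26] [174.07 181.16] [ 0.05 -0.09]
7 [171.77 178.46] [171.72 178.49] [-0.05  0.02]
0 [184.96 192.29] [186.46 192.36] [1.49 0.07]
1 [183.74 190.76] [185.05 190.99] [1.31 0.22]
2 [182.15 189.28] [183.67 189.55] [1.51 0.27]
3 [180.74 187.72] [182.05 188.03] [1.31 0.31]
4 [178.88 185.98] [180.26 186.24] [1.38 0.26]
5 [176.72 183.65] [177.95 183.94] [1.23 0.29]
6 [174.03 181.26] [175.44 181.46] [1.41 0.2 ]
7 [171.77 178.46] [172.84 178.8 ] [1.07 0.33][ WARN:0@7.016] global loadsave.cpp:1063 imwrite_ Unsupported depth image for selected encoder is fallbacked to CV_8U.
```

View pics/cmp8.png

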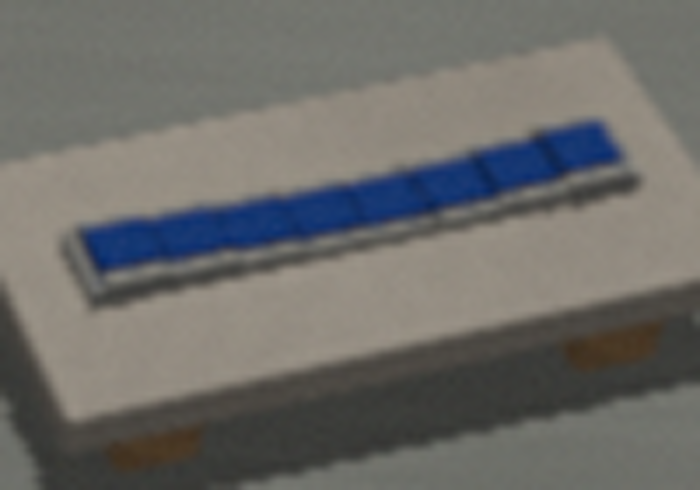

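View pics/wrist8.png

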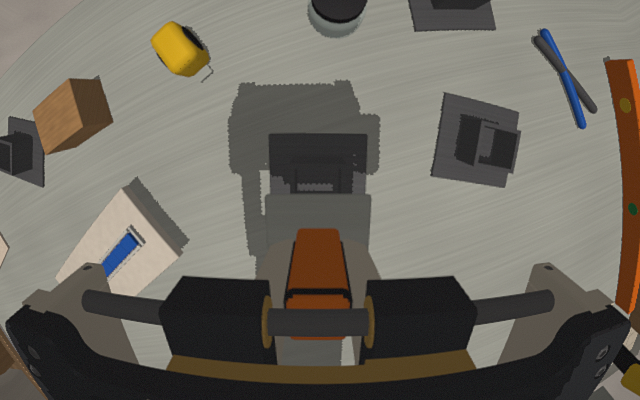

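Emit:
{"method": "apply_moves", "body": {
  "steps": [0, 0, 0, 0, 0, 0, 0, 0, 0, 0, 0, 0, 0, 0, 0]
}}

```text
clock: 26.35
tcp_pos: [0.5659, -0.1538, 0.2114]
tcp_rot: [-0.589, 0.808, 0.0, -0.0]
contact_force: [0.2, -0.2, -3.1]
width: 0.0256
```

```bash
python3 - <<'E'
from h import *
go(565.5,-153.8,140,-107.9)
E
```

```text
t26.35 pos [ 565.9 -153.8  211.4] yaw -107.90 tilt [-0. -0.] F [ 0.2 -0.2 -3.1] w 25.6
shift [ 0.2  0.4 71.4] turn 0.00
```

Emit:
{"method": "apply_moves", "body": {
  "steps": [0, 0.2, 0.4, 15, 0, 0, 0.2, 0.4, 35, 0, 0, 0.2, 0.4, 55, 0, 0, 0.2, 0.4, 68, 0, 0, 0.2, 0.4, 75, 0, 0, 0.2, 0.4, 76, 0, 0, 0.2, 0.4, 76, 0, 0, 0.2, 0.4, 76, 0]
}}

```text
clock: 27.02
tcp_pos: [0.5659, -0.154, 0.1364]
tcp_rot: [-0.589, 0.808, -0.001, 0.0]
contact_force: [-0.1, -0.5, -3.0]
width: 0.0257
```

```bash
python3 - <<'E'
from h import *
go(565.5,-153.8,78,-107.9)
b=robot.capture('scene');cv2.imwrite('pics/scene9.png',cv2.resize(b[100:240,200:360],None,fx=4,fy=4,interpolation=cv2.INTER_CUBIC))
E
```

```text
t27.02 pos [ 565.9 -154.   136.4] yaw -107.89 tilt [ 0.0012 -0.0004] F [-0.1 -0.5 -3. ] w 25.7
shift [-0.   0.5 58.4] turn 0.01
```

View pics/scene9.png

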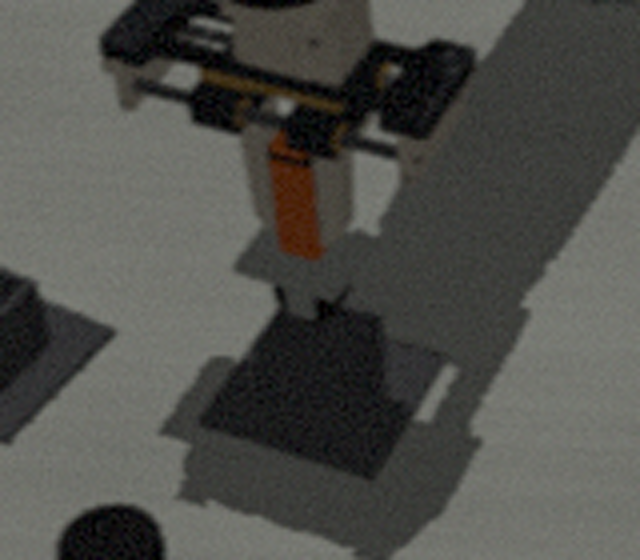

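The wheel is directly above the holder's mouth, so I'm lowering it and watching the force.

Emit:
{"method": "apply_moves", "body": {
  "steps": [0, 0, 0, 8, 0, 0, 0, 0, 17, 0, 0, 0, 0, 27, 0, 0, 0, 0, 36, 0, 0, 0, 0, 44, 0, 0, 0, 0, 50, 0, 0, 0, 0, 54, 0, 0, 0, 0, 55, 0]
}}

```text
clock: 27.73
tcp_pos: [0.5652, -0.1537, 0.0795]
tcp_rot: [-0.589, 0.808, 0.0, -0.0]
contact_force: [-0.4, 0.1, -3.8]
width: 0.0257
```

Emit:
{"method": "apply_moves", "body": {
  "steps": [0, 0, 0, 0.5, 0, 0, 0, 0, 1.5, 0, 0, 0, 0, 2.5, 0, 0, 0, 0, 3.3, 0, 0, 0, 0, 3.3, 0]
}}

```text
clock: 28.15
tcp_pos: [0.5655, -0.1538, 0.0772]
tcp_rot: [-0.589, 0.808, -0.0, 0.0]
contact_force: [-0.5, -0.4, -3.4]
width: 0.0255
```

Emit:
{"method": "apply_moves", "body": {
  "steps": [0, 0, 0, 0.4, 0, 0, 0, 0, 0.8, 0, 0, 0, 0, 1.2, 0, 0, 0, 0, 1.2, 0]
}}

```text
clock: 28.48
tcp_pos: [0.5655, -0.1538, 0.0759]
tcp_rot: [-0.589, 0.808, 0.0, -0.0]
contact_force: [0.2, -0.1, -4.0]
width: 0.0257
```

Emit:
{"method": "apply_moves", "body": {
  "steps": [0, 0, 0, 0.4, 0, 0, 0, 0, 0.8, 0, 0, 0, 0, 0.8, 0]
}}

```text
clock: 28.73
tcp_pos: [0.5655, -0.1538, 0.0751]
tcp_rot: [-0.589, 0.808, 0.0, -0.0]
contact_force: [-0.5, -0.2, -3.8]
width: 0.0262
```

Emit:
{"method": "apply_moves", "body": {
  "steps": [0, 0, 0, 0.4, 0, 0, 0, 0, 0.8, 0, 0, 0, 0, 0.8, 0]
}}

```text
clock: 28.98
tcp_pos: [0.5656, -0.1538, 0.075]
tcp_rot: [-0.589, 0.808, -0.0, 0.0]
contact_force: [-3.3, 1.6, 4.3]
width: 0.0258
```

Emit:
{"method": "apply_moves", "body": {
  "steps": [0, 0, 0, 0.4, 0, 0, 0, 0, 0.8, 0, 0, 0, 0, 0.8, 0]
}}

```text
clock: 29.23
tcp_pos: [0.5656, -0.1539, 0.075]
tcp_rot: [-0.589, 0.808, -0.0, 0.0]
contact_force: [-7.9, 2.6, 12.5]
width: 0.0259
```

Emit:
{"method": "apply_moves", "body": {
  "steps": [0, 0, 0, -0.7, 0, 0, 0, 0, -1.3, 0, 0, 0, 0, -1.3, 0, 40, 0, 0, -1.3, 0, 60, 0, 0, -1.3, 0, 60, 0, 0, -1.3, 0, 60, 0, 0, -1.3, 0, 60, 0, 0, -1.3, 0]
}}

```text
clock: 29.9
tcp_pos: [0.5655, -0.1538, 0.0748]
tcp_rot: [-0.589, 0.808, -0.0, -0.0]
contact_force: [0.0, -0.3, -0.8]
width: 0.0539
```

```bash
python3 - <<'E'
from h import *
go(565.5,-153.8,230,-107.9)
cv2.imwrite('pics/wrist10.png',robot.capture('wrist'))
E
```

```text
t29.90 pos [ 565.5 -153.8   74.8] yaw -107.90 tilt [-0. -0.] F [ 0.  -0.3 -0.8] w 53.9
shift [  -0.     0.  -155.2] turn 0.00
```

View pics/wrist10.png

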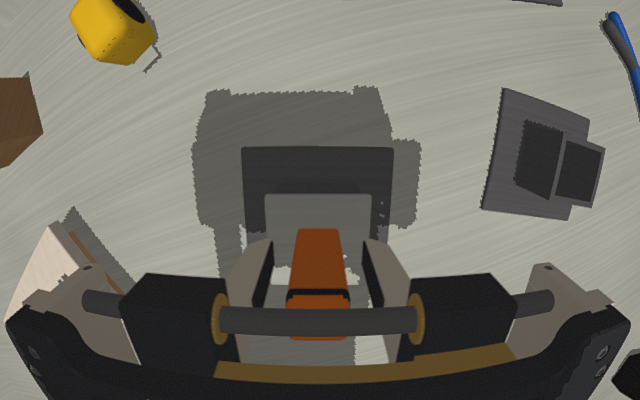

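The fingers are open with free space on both sides of the handle. I'm retreating straight up.

Emit:
{"method": "apply_moves", "body": {
  "steps": [60, 0, 0, -5, 0, 60, 0, 0, -20, 0, 60, 0, 0, -45, 0, 60, 0, 0, -80, 0, 60, 0, 0, -120, 0, 60, 0, 0, -160, 0, 60, 0, 0, -165, 0, 60, 0, 0, -165, 0]
}}

```text
clock: 30.62
tcp_pos: [0.5664, -0.1541, 0.2436]
tcp_rot: [-0.589, 0.808, -0.002, 0.002]
contact_force: [-0.3, 0.6, -1.3]
width: 0.0561
```

Emit:
{"method": "apply_moves", "body": {
  "steps": [60, 0, -30, 0, 0, 60, 0, -60, 0, 0, 60, 0, -70, 0, 0, 60, 0, -70, 0, 0, 60, 0, -70, 0, 0, 60, 0, -70, 0, 0, 60, 0, -70, 0, 0, 60, 0, -70, 0, 0]
}}

```text
clock: 31.28
tcp_pos: [0.6315, -0.1751, 0.2402]
tcp_rot: [-0.589, 0.808, -0.0, 0.0]
contact_force: [0.4, -0.6, 0.7]
width: 0.0554
```

```bash
python3 - <<'E'
from meas import *
go(565.5,-153.8,230,-107.9)
T=tool();np.save('T11.npy',T)
w=robot.capture('wrist');cv2.imwrite('pics/wrist11.png',w)
fs=[robot.capture('scene') for _ in range(4)];b=np.mean([f.astype(float) for f in fs],axis=0);meas(b)
b=b.astype(np.uint8);cv2.imwrite('pics/scene11.png',b)
hsv=cv2.cvtColor(w,cv2.COLOR_BGR2HSV);m=cv2.inRange(hsv,(3,150,60),(14,255,255))
for c in rect(m,100): print(cv2.boundingRect(c))
t=robot.capture('top');cv2.imwrite('pics/top11.png',t)
h=cv2.cvtColor(t,cv2.COLOR_BGR2HSV)
E
```

```text
t31.28 pos [ 631.5 -175.1  240.2] yaw -107.90 tilt [ 0.0005 -0.0001] F [ 0.4 -0.6  0.7] w 55.4
shift [ 0.  69.4 10.2] turn 0.00
0 [184.96 192.29] [186.45 192.38] [1.49 0.09]
1 [183.74 190.76] [185.05 191.01] [1.31 0.24]
2 [182.15 189.28] [183.67 189.55] [1.51 0.26]
3 [180.74 187.72] [182.07 188.04] [1.33 0.32]
4 [178.88 185.98] [180.3  186.23] [1.42 0.25]
5 [176.72 183.65] [177.95 183.92] [1.23 0.28]
6 [174.03 181.26] [175.45 181.44] [1.43 0.19]
7 [171.77 178.46] [172.83 178.79] [1.06 0.33]
(305, 258, 26, 21)
(306, 231, 24, 26)
(593, 98, 37, 213)
```

View pics/scene11.png

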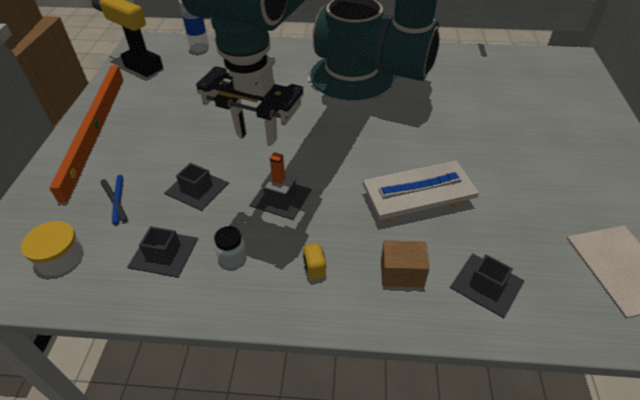

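View pics/wrist11.png

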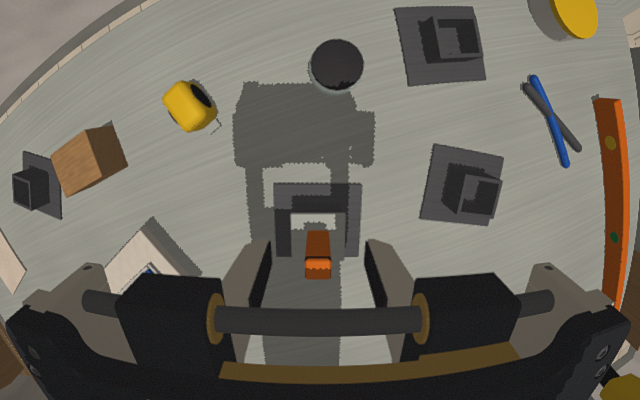

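The roller hangs as it did at the start. The scene camera gives a weak reading for link 7 (its top shifted only 1.06 px), so I'll look at the strip up close and obliquely with the wrist camera before handing in.

```bash
python3 - <<'E'
from h import *
go(450,20,240,-69.9)
go(362,118,130,-69.9)
E
```

```text
t31.58 pos [ 632.  -175.3  240. ] yaw -107.90 tilt [ 0.0002 -0.    ] F [ 1.  -0.6 -0.1] w 55.7
shift [-1.299e+02  2.332e+02 -1.000e-01] turn -38.00
t31.58 pos [ 632.  -175.3  240. ] yaw -107.90 tilt [ 0.0002 -0.    ] F [ 1.  -0.6 -0.1] w 55.7
shift [-196.1  347.1  109.9] turn -38.00
```

Emit:
{"method": "apply_moves", "body": {
  "steps": [60, -17, 31, 0, -4, 60, -35, 62, 0, -8, 60, -53, 93, 0, -12, 60, -71, 125, 0, -17, 60, -89, 157, 0, -22, 60, -107, 189, 0, -27, 60, -125, 221, 0, -32, 60, -143, 253, 0, -38]
}}

```text
clock: 32.25
tcp_pos: [0.4339, 0.0394, 0.2398]
tcp_rot: [0.821, -0.571, 0.0, -0.0]
contact_force: [0.2, 0.3, 0.0]
width: 0.0557
```

```bash
python3 - <<'E'
from h import *
go(362,118,130,-69.9)
E
```

```text
t32.25 pos [433.9  39.4 239.8] yaw -69.69 tilt [0.0004 0.0001] F [0.2 0.3 0. ] w 55.7
shift [-98.7  40.2 109.8] turn 0.21
```

Emit:
{"method": "apply_moves", "body": {
  "steps": [60, -17, 7, 15, 0, 60, -35, 14, 35, 0, 60, -53, 21, 55, 0, 60, -70, 28, 75, 0, 60, -88, 36, 95, 0, 60, -98, 40, 108, 0, 60, -98, 40, 110, 0, 60, -98, 40, 110, 0]
}}

```text
clock: 32.92
tcp_pos: [0.3638, 0.1169, 0.1297]
tcp_rot: [0.82, -0.572, -0.0, 0.0]
contact_force: [0.8, -0.5, -0.4]
width: 0.056
```

Emit:
{"method": "apply_moves", "body": {
  "steps": [60, 0, 0, 0, 0, 60, 0, 0, 0, 0, 60, 0, 0, 0, 0]
}}

```text
clock: 33.17
tcp_pos: [0.3647, 0.1164, 0.1307]
tcp_rot: [0.819, -0.573, 0.0, -0.0]
contact_force: [-0.2, 0.1, -0.0]
width: 0.0559
```

```bash
python3 - <<'E'
from h import *
go(362,118,130,-69.9)
np.save('T12.npy',tool())
fs=[robot.capture('wrist') for _ in range(3)]
w=np.mean([f.astype(float) for f in fs],axis=0).astype(np.uint8);cv2.imwrite('pics/wrist12.png',w)
m=cv2.inRange(cv2.cvtColor(w,cv2.COLOR_BGR2HSV),(100,120,30),(125,255,255))
for c in rect(m,100):print(cv2.boundingRect(c))
E
```

```text
t33.17 pos [364.7 116.4 130.7] yaw -69.94 tilt [0.001  0.0002] F [-0.2  0.1 -0. ] w 55.9
shift [-2.4  2.   0.7] turn -0.04
```

View pics/wrist12.png

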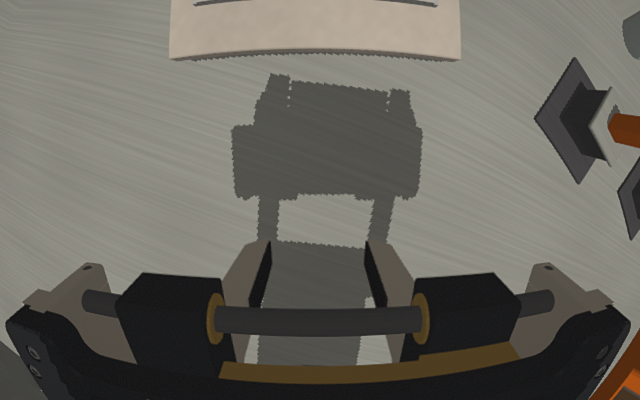

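Emit:
{"method": "apply_moves", "body": {
  "steps": [60, 0, -15, 0, 0, 60, 0, -30, 0, 0, 60, 0, -40, 0, 0, 60, 0, -40, 0, 0, 60, 0, -40, 0, 0, 60, 0, -40, 0, 0, 60, 0, -40, 0, 0]
}}

```text
clock: 33.9
tcp_pos: [0.4012, 0.1303, 0.1299]
tcp_rot: [0.82, -0.573, 0.0, -0.0]
contact_force: [0.2, 0.3, 0.1]
width: 0.0558
```

```bash
python3 - <<'E'
from h import *
go(362,118,130,-69.9)
np.save('T13.npy',tool())
fs=[robot.capture('wrist') for _ in range(3)]
w=np.mean([f.astype(float) for f in fs],axis=0).astype(np.uint8);cv2.imwrite('pics/wrist13.png',w)
m=cv2.inRange(cv2.cvtColor(w,cv2.COLOR_BGR2HSV),(100,120,30),(125,255,255))
for c in rect(m,100):print(cv2.boundingRect(c))
cv2.imwrite('pics/wrist13z.png',np.vstack([cv2.resize(w[0:70,185:320],None,fx=5.5,fy=4.2,interpolation=cv2.INTER_CUBIC),cv2.resize(w[0:70,315:450],None,fx=5.5,fy=4.2,interpolation=cv2.INTER_CUBIC)]))
E
```

```text
t33.90 pos [401.2 130.3 129.9] yaw -69.90 tilt [0.0001 0.0001] F [0.2 0.3 0.1] w 55.8
shift [-1.9 41.1 -0.1] turn -0.00
(317, 10, 120, 31)
(196, 10, 120, 30)
```

View pics/wrist13z.png

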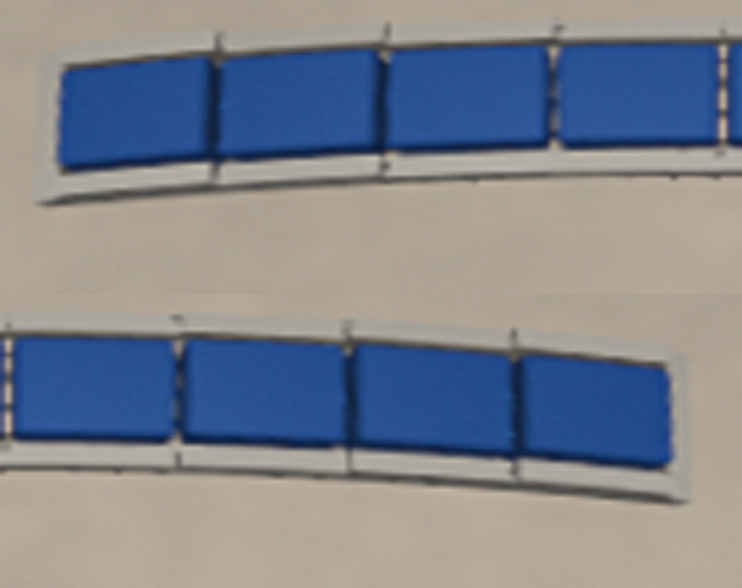

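The close-up shows all eight links (left end to right end) with the same thin side face above the lips. Link 7 looks the same as link 0, which I felt bottom out, so all eight look home. The gripper is clear of everything, so I'm handing in.

```bash
python3 - <<'E'
from h import *
s=robot.observe();print(s['clock'],s['contact_force'].round(1),abs(s['qvel']).max())
print(robot.job_done())
E
```

```text
34.05 [-0.6 -0.3 -0.2] 0.0019972636299352324
the job is handed in; nothing more can be done
None
```

I rolled the strip along its whole length and back, and all eight links look fully home. The roller is back in its holder and released, and I handed the job in at about 34 s. No verdict is reported.

- **Picking up:** I took the roller from the holder nearest the base, gripping the handle across its 26 mm side (measured opening 25.7 mm).
- **Rolling:** I steered by the force. The vertical load was mostly 18–28 N, above the 15–20 N asked. The readings, taken at the end of each move, ranged from about 11 N to 30 N vertical, and the highest total was about 31 N against the 40 N limit. The bed height under the wheel varied by about 6 mm, and on the return pass every link was at the same height as on the way out.
- **Hanging up:** I lowered the roller until the crown met the rim at the pick-up height, then backed off and opened the fingers. Afterwards the pictures showed it upright in the holder, as at the start, with the gripper well clear.
- **Check that disagreed:** the scene camera showed link 7's top only 1.06 px lower than at the start, against 1.2–1.5 px for the others. At roughly 0.28 px per mm that was too coarse to decide. A close wrist-camera view showed the same thin side face on all eight links, including link 0, which I had felt bottom out.
- **Other objects:** the jar, tape measure and carton look unmoved in the last scene picture; I did not measure their positions again.

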